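# Clear the dry-block heater with the pull hook

## Robot

A 6-joint arm with a two-finger parallel gripper is mounted at the origin on the work surface. World frame = base frame: x ahead of the robot, y to its left, z up, the work surface at z = 0. Lengths are in mm, angles in rad, forces in N, time in s.
With the tool pointing down it reaches from about 350 to 975 mm from the base axis. Payload 7.1 kg.
Tool frame: the origin (TCP) lies between the finger pads; the fingertips stand 19 mm ahead of it and the grasp point (between the pads) is the TCP (ctrl.tcp_to_tips is the distance from the TCP to the fingertips, in mm); z points along the fingers, y is the line along which they close (so a half turn about z gives the same grasp; the last joint's range is limited). The gripper opens to 88 mm and grips with 3 to 60 N. Pads are 20 mm wide; open, the fingers measure 115 mm over their backs; the gripper's body (75 mm by 178 mm) begins 61 mm behind the grasp point.
Start: joints at [1.118, 0.423, 1.63, -0, 1.089, -0.019], TCP at [262.669, 567.107, 241.675] pointing down, gripper open.
Joint ranges: [-3, 3], [-0.9, 2.11], [0.09, 2.58], [-1.31, 4.45], [0.11, 2.69], [-2.54, 2.54]. Speed limits (rad/s): [2.39, 2.39, 3.01, 3.14, 3.14, 3.14].

## Interface

Orientations are given as a rotation vector (axis times angle).
In Python, from workcell import status, optics, ctrl gives the robot as it stands. The module is installed in compiled form; this text tells all that it offers.
- The arm moves only by the shell command python3 -m inch 'ROWS'. ROWS is JSON, a list that holds one entry, the list of rows, each a list of 7 numbers: the shift along the tool's x, y, z in mm, then the turn, a rotation vector about the tool's x, y, z in rad, then the opening in per cent of the stroke, from 0 (shut) to 100 (fully open). A call has 1 to 20 rows; each row is the pose to reach, as a shift and turn from the pose commanded when the call began, along the tool's axes at that moment; what a row does not reach only later rows make up. A row lasts 1/10 s, in which the tool goes at most 50 mm and 8.59 degrees, less where a joint would pass 70% of its speed; a pose out of reach is approached as far as the arm can. A call with a gripper value outside its range is refused whole. The fingers move at their own pace and stop on an object; the grip force is fixed at half the most. Time passes only in rows, so rows that repeat a pose let the fingers close. It gives the time, the measured TCP pose, the force, the opening and the grip force at its end, in the units of the state.
- status.get_obs(): the state, without advancing time (a new reading comes with each control period).
- optics.get_image(name): name is "scene" or "top"; returns a dict with "frame" (400x640x3 uint8, red, green, blue), "fx", "fy", "cx", "cy" (pixels), "k1" (the pictures are not rectified: a ray, as slopes to the right and down, at radius r is drawn at 1 + k1 r^2 times it, then the intrinsics apply), "rvec" (rotation vector, rad) and "tvec" (3), from world to camera coordinates, as OpenCV has them. Camera axes: x right, y down, z forward; pixel columns grow to the right and rows downward; lengths in mm; the calibration is good to about 2 mm. A picture is of the moment at which its call begins. There is no depth.
- ctrl.close_job(): hands the job in; it is judged then, once.
The state is a dict: "t": time; "qpos": joint angles; "qvel": joint speeds; "joint_torque": joint torques, N m; "ee_pos": TCP position; "orientation": TCP orientation; "ft_force": force on the tool from outside, world axes, zero at the start; "moment": the same for the moment, N m; "width": finger opening in mm; "grasp_force": force on a finger pad.
Only numpy, scipy, OpenCV 4.12 (cv2) and the standard library are available. Lean on these libraries where they do the work, as an engineer would, in place of code of your own. Each camera call takes 0.05 s, during which the arm holds its last target. There are 200 camera calls.

## Task

First turn the heater's dial back to the long bold standby mark. Then take the T-handled hook from its stand and, with the hook and never with the fingers in the bores, draw every tube insert out of the heater's bores by its wire loop and stand it upright in the steel tray, setting it down gently. When all are in the tray, hang the hook back across its stand, and leave the racks, bottles and other things on the bench where they are.

Things in the scene. Friction and masses are not known exactly. Their poses are not given: they have to be found in the camera images.
- heater: fixed white dry-block heater, 252 x 150 mm; origin under it at table level, -x to the robot. Rear part (its x -18 to +118 mm): aluminium block, top 135 mm above the table, with four vertical round bores 46 mm across, 115 mm deep (floor 20 mm above the table). Front part (x -131 to -18 mm): deck 115 mm high with the dial
- dial_grip (a point): on the dial's vertical axis at the height to grip, 152 mm above the table. The dial is a black knob 44 mm across with an upright grip bar 42 mm long, 14 mm thick, its top 159 mm above the table; a white line on one half of the bar's top is the pointer. It stands 75 mm in front (-x) of the heater's origin
- dial (a joint): dial angle, 0 to 5.2 rad, growing clockwise seen from above. At angle q the pointer and the bar point along (-cos q, sin q) in the heater's x, y. Light friction (0.03 N m), stays where left. It points at the standby mark at 0.80 rad; it starts between 2.2 and 4.2
- standby (a point): outer part of the standby mark, the one long bold white line on the dial's grey scale plate, 46 mm from the dial's axis; the other lines, 0.4 rad apart, are short and thin
- bore1 (a point): centre of the mouth of bore 1, level with the block's top (front row, -y side of the heater)
- bore2 (a point): centre of the mouth of bore 2, level with the block's top (front row, +y side of the heater)
- bore3 (a point): centre of the mouth of bore 3, level with the block's top (rear row, -y side of the heater)
- bore4 (a point): centre of the mouth of bore 4, level with the block's top (rear row, +y side of the heater)
- insert1: tube insert (may be absent), starts on the floor of bore 1: white cylinder 40 mm across, 40 mm tall, about 120 g, an upright wire loop on top. Origin: centre of its underside, z up. The loop lies in its x-z plane: wire 4 mm thick, legs at x = +-13 mm, level middle (x = +-6 mm) with wire centre 64 mm above the origin, 22 mm clear below. Hook through it along the insert's y, either way
- insert2: tube insert (may be absent), starts on the floor of bore 2: white cylinder 40 mm across, 40 mm tall, about 120 g, an upright wire loop on top. Origin: centre of its underside, z up. The loop lies in its x-z plane: wire 4 mm thick, legs at x = +-13 mm, level middle (x = +-6 mm) with wire centre 64 mm above the origin, 22 mm clear below. Hook through it along the insert's y, either way
- insert3: tube insert (may be absent), starts on the floor of bore 3: white cylinder 40 mm across, 40 mm tall, about 120 g, an upright wire loop on top. Origin: centre of its underside, z up. The loop lies in its x-z plane: wire 4 mm thick, legs at x = +-13 mm, level middle (x = +-6 mm) with wire centre 64 mm above the origin, 22 mm clear below. Hook through it along the insert's y, either way
- insert4: tube insert (may be absent), starts on the floor of bore 4: white cylinder 40 mm across, 40 mm tall, about 120 g, an upright wire loop on top. Origin: centre of its underside, z up. The loop lies in its x-z plane: wire 4 mm thick, legs at x = +-13 mm, level middle (x = +-6 mm) with wire centre 64 mm above the origin, 22 mm clear below. Hook through it along the insert's y, either way
- hook: T-handled hook (80 g): level black bar 104 mm long (its x), 12 mm square, steel wire shank 4 mm thick down from its middle. Origin: centre of the bar, z up. At 118 mm below the origin (wire centre) the shank turns towards the tool's +y for 10 mm, then up for 8 mm (J shape, 6 mm gap between shank and upturned tip; lowest point 120 mm below the origin)
- stand: fixed dark steel stand of the hook; origin under it at table level. Base 90 x 80 mm; posts at x = +-40 mm, 8 mm thick, 34 mm wide, each with a notch 18 mm wide and 12 mm deep, its floor 129 mm above the table. The hung hook's bar lies along the stand's x in both notches, bar centre 135 mm above the table, shank between the posts; lifts straight up. Either way round is right
- tray: loose open steel tray (0.7 kg), 190 x 190 mm, walls 4 mm thick and 25 mm high; origin under its centre; inner floor 4 mm above the table
- tube_rack: bystander to leave alone: white rack of purple-capped tubes, 60 by 144 mm, 88 mm high; origin at its underside
- red_rack: bystander to leave alone: white rack of red-capped tubes, 60 by 96 mm, 88 mm high; origin at its underside
- spray: bystander to leave alone: white bottle 60 mm across, 150 mm high; origin at its underside
- jar: bystander to leave alone: clear jar 60 mm across, 70 mm high; origin at its underside
- cup: bystander to leave alone: white specimen cup 60 mm across, 60 mm high; origin at its underside
- marker: bystander to leave alone: black marker pen 135 mm long, 13 mm thick, lying along its x; origin under its middle
- mouse: bystander to leave alone: black computer mouse 66 mm across; origin at its underside

How it is judged (in metres and radians):
On the way, in this order (a step that is already met when the one before it is completed fails the run):
1. the dial points at the standby mark (within 0.15 rad) (value of joint dial between 0.65 and 0.95 rad), for 0.3 s.
2. every insert present stands upright in the tray (x of insert1 in the frame of tray between -0.076 and 0.076 m and y of insert1 in the frame of tray between -0.076 and 0.076 m and z of insert1 in the frame of tray between -0.003 and 0.012 m and angle between each of insert1, insert2, insert3, insert4's own z axis and vertical below 0.2 rad and linear speed of each of insert1, insert2, insert3, insert4 below 0.05 m/s and x of insert2 in the frame of tray between -0.076 and 0.076 m and y of insert2 in the frame of tray between -0.076 and 0.076 m and z of insert2 in the frame of tray between -0.003 and 0.012 m and x of insert3 in the frame of tray between -0.076 and 0.076 m and y of insert3 in the frame of tray between -0.076 and 0.076 m and z of insert3 in the frame of tray between -0.003 and 0.012 m and x of insert4 in the frame of tray between -0.076 and 0.076 m and y of insert4 in the frame of tray between -0.076 and 0.076 m and z of insert4 in the frame of tray between -0.003 and 0.012 m), for 0.2 s.
At the end, for the whole second after the job is handed in: the dial is within 0.15 rad of the standby mark (0.80 rad); every insert present stands upright (within 0.2 rad) on the tray's floor, at rest; the hook hangs across both notches of its stand, level, at rest, its middle within 20 mm of the stand's middle (all of step 1 and all of step 2 and horizontal distance between hook and stand below 0.02 m and z of hook in the frame of stand between 0.13 and 0.141 m and angle between hook's own z axis and vertical below 0.1 rad and angle between the x axis of hook and the x axis of stand, either way round below 0.15 rad and linear speed of hook below 0.03 m/s); the robot touches nothing.
It fails at once if the fingers touch an insert that is still in its bore ((z of insert1 in the frame of heater below 0.125 m and x of insert1 in the frame of heater between -0.02 and 0.12 m and y of insert1 in the frame of heater between -0.072 and 0.072 m and contact force between the fingers and insert1 above 0.5 N) or (z of insert2 in the frame of heater below 0.125 m and x of insert2 in the frame of heater between -0.02 and 0.12 m and y of insert2 in the frame of heater between -0.072 and 0.072 m and contact force between the fingers and insert2 above 0.5 N) or (z of insert3 in the frame of heater below 0.125 m and x of insert3 in the frame of heater between -0.02 and 0.12 m and y of insert3 in the frame of heater between -0.072 and 0.072 m and contact force between the fingers and insert3 above 0.5 N) or (z of insert4 in the frame of heater below 0.125 m and x of insert4 in the frame of heater between -0.02 and 0.12 m and y of insert4 in the frame of heater between -0.072 and 0.072 m and contact force between the fingers and insert4 above 0.5 N)).
It fails at once if an insert is dropped or flung (faster than 1.0 m/s) (linear speed of any of insert1, insert2, insert3, insert4 above 1 m/s).
It fails at once if a bystander is displaced by more than 30 mm (distance of any of tube_rack, red_rack, spray, jar, cup, marker, mouse from where it was at the start of the episode above 0.03 m).
Of insert1, insert2, insert3, insert4 only 2 to 4 are there at a start; the rules pass over those that are not, and their reading is None.
At some moment in a run one of tray may be knocked a few centimetres aside while the robot is not near it.
It also fails if it takes over 210 s, if anything falls off the work surface, if the arm or the gripper's body presses on something with over 40 N, if the wrist force passes 120 N, or if a joint passes its speed limit or range.

## Working session

There is one attempt and no reset: what is moved stays moved. The work goes in short steps, Python scripts to look and compute and a shell command to move; the robot and the scene stay as the last step left them, time stands still between calls to the robot, and variables do not carry over. Pictures are saved under pics/ and viewed, at most 14 in all, crops included, and the job is handed in when it is done.

```bash
mkdir -p pics
cat > h.py <<'E'
import numpy as np, cv2
from scipy.spatial.transform import Rotation as R
from workcell import status, optics, ctrl
def shot(n,save=None):
    im=optics.get_image(n)
    if save: cv2.imwrite('pics/'+save,im['frame'][:,:,::-1])
    return im
def cam(im):
    K=np.array([[im['fx'],0,im['cx']],[0,im['fy'],im['cy']],[0,0,1.]])
    return K,np.array([im['k1'],0,0,0,0.]),np.array(im['rvec'],float),np.array(im['tvec'],float)
def pix(im,P):
    K,d,r,t=cam(im); return cv2.projectPoints(np.array(P,float).reshape(-1,3),r,t,K,d)[0].reshape(-1,2)
def ray(im,uv):
    K,d,r,t=cam(im); n=cv2.undistortPoints(np.array(uv,float).reshape(-1,1,2),K,d).reshape(-1,2)
    Rm=R.from_rotvec(r).as_matrix(); return -Rm.T@t, np.c_[n,np.ones(len(n))]@Rm
def plane(im,uv,z):
    c,d=ray(im,uv); return c+d*((z-c[2])/d[:,2])[:,None]
E
python3 - <<'E'
from h import *
for n in ('scene','top'):
    im=shot(n,n+'0.png'); c,d=ray(im,[[320,200]]); print(n,im['fx'],im['k1'],c,d)
    print(plane(im,[[0,0],[639,0],[0,399],[639,399]],0).round())
o=status.get_obs();print(o)
E
```

```text
scene 393.17521002779387 -0.09905295686193683 [1082.48859783 -968.28671904  798.52753305] [[-0.38664004  0.7344807  -0.55791177]]
[[-14796.   6132.      0.]
 [  3681.  11748.      0.]
 [   249.   -943.      0.]
 [  1516.   -310.      0.]]
top 513.2122145054276 -0.11491862165777571 [ 259.976124    -15.28678452 1785.90348147] [[ 0.20262514  0.01326483 -0.97923115]]
[[ 1449.  1378.     0.]
 [ 1522. -1302.     0.]
 [ -117.  1117.     0.]
 [  -55. -1134.     0.]]
{'t': 0.1, 'qpos': array([ 1.11800741e+00,  4.23758698e-01,  1.63057159e+00,  5.98751847e-06,
        1.08858299e+00, -1.90302806e-02]), 'qvel': array([ 0.00016982, -0.00227709, -0.00039601, -0.00086091, -0.00122159,
       -0.00134426]), 'joint_torque': array([-1.43961984e-04, -5.45609021e+01, -2.74323428e+01,  6.44419785e-02,
        1.87910954e-02, -5.89376100e-05]), 'ee_pos': array([262.47309619, 566.71878312, 240.99947544]), 'orientation': array([-6.75954236e-01, -3.06768879e+00,  2.01483137e-03]), 'ft_force': array([-0.53935806, -0.21795778, -0.79430185]), 'moment': array([ 0.02863693,  0.02924339, -0.0404905 ]), 'grasp_force': 0.0, 'width': 87.54986614474053}
```

View pics/scene0.png

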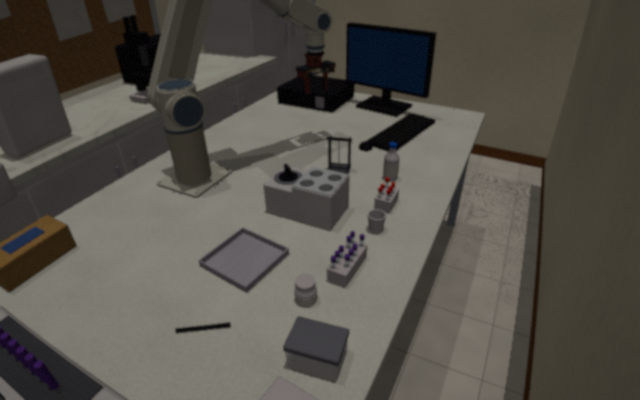

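View pics/top0.png

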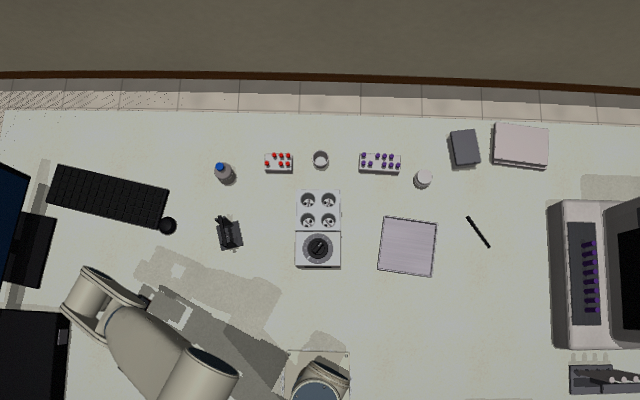

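The top view shows the heater at about (318,228) with the dial at (318,247) and four bores. The stand with the hook is at (229,233), and the tray is at (407,246). I'll enlarge the top view.

Run:
```python
from h import *
im=cv2.imread('pics/top0.png')
a=cv2.resize(im[182:275,288:348],None,fx=6,fy=6,interpolation=cv2.INTER_CUBIC)
b=cv2.resize(im[205:260,205:255],None,fx=6,fy=6,interpolation=cv2.INTER_CUBIC)
o=np.zeros((a.shape[0],a.shape[1]+b.shape[1]+10,3),np.uint8);o[:,:a.shape[1]]=a;o[:b.shape[0],a.shape[1]+10:]=b
o=np.clip(o*1.3,0,255).astype(np.uint8)
cv2.imwrite('pics/c1.png',o)
```

```text
(no output)
```

View pics/c1.png

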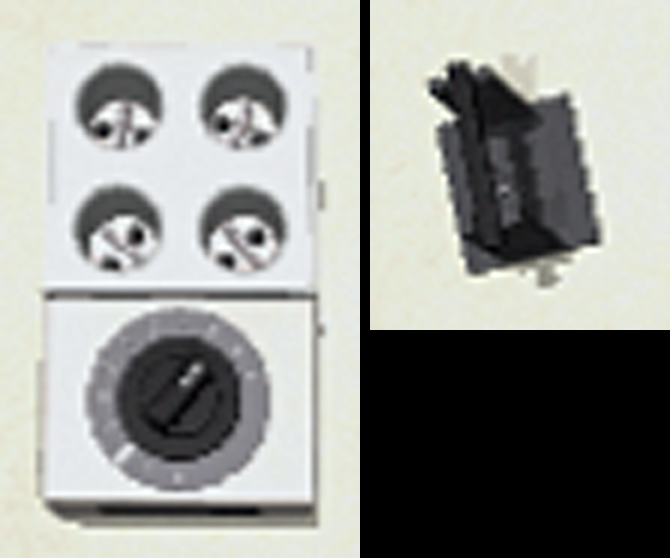

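All four inserts are present. The pointer is at q≈3.7 and the standby mark is at lower left of the dial. Next I'll measure all of it.

```bash
cat >> h.py <<'E'
def near(a,ref,per):  # a modulo per closest to ref
    return a+per*np.round((ref-a)/per)
def state():
    o=status.get_obs(); M=R.from_rotvec(o['orientation']).as_matrix()
    return o,M
def go(x,y,z,yaw=None,per=np.pi):
    """rows needed (tool frame) to reach x,y,z with tool y axis at world angle yaw"""
    o,M=state(); cur=np.arctan2(M[1,1],M[0,1])
    yaw=cur if yaw is None else near(yaw,cur,per)
    c,s=np.cos(yaw),np.sin(yaw)
    T=np.array([[s,c,0],[-c,s,0],[0,0,-1]])
    d=M.T@(np.array([x,y,z])-o['ee_pos']); r=R.from_matrix(M.T@T).as_rotvec()
    print('to',np.round([x,y,z,yaw],2),'d',d.round(1),'turn',r.round(3),'| q6',o['qpos'][5].round(2),'t',o['t'],'w',o['width'].round(1),'p',o['ee_pos'].round(1),'cur',cur.round(3))
E
python3 - <<'E'
from h import *
im=shot('top','t1.png')
f=lambda p:(np.array(p,float)+.5)/6-.5+[288,182]
b=plane(im,f([(242,229),(118,229),(243,107),(120,108)]),135); print('bores 1-4\n',b.round(1))
blk=plane(im,f([(48,43),(311,43),(44,292),(316,292)]),135); print(blk.round(1))
print('dial',plane(im,f([(180,398)]),137), 'bartop',plane(im,f([(180,400),(193,372),(160,425)]),159).round(1),'stby',plane(im,f([(122,453)]),115))
# tray: brighter than ... edge
hsv=cv2.cvtColor(im['frame'],cv2.COLOR_RGB2HSV); print(hsv[245,400:405],hsv[300,420])
g=im['frame'].astype(int); 
m=((g[:,:,2]-g[:,:,0])>-2).astype(np.uint8)
m[:,:370]=0;m[:,445:]=0;m[:205]=0;m[285:]=0
cs=max(cv2.findContours(m,0,2)[0],key=cv2.contourArea); r=cv2.minAreaRect(cs); print('tray',r)
print(plane(im,cv2.boxPoints(r),25).round(1))
# stand crop enlarged + bores enlarged
F=im['frame'][:,:,::-1]
p=cv2.resize(F[190:228,298:338],None,fx=15,fy=15,interpolation=cv2.INTER_CUBIC)
cv2.imwrite('pics/c2.png',np.clip(p*1.2,0,255).astype(np.uint8))
p=cv2.resize(F[208:256,210:252],None,fx=12,fy=12,interpolation=cv2.INTER_CUBIC)
cv2.imwrite('pics/c3.png',np.clip(p*2.2,0,255).astype(np.uint8))
E
```

```text
bores 1-4
 [[536.6 -20.6 135. ]
 [534.7  46.7 135. ]
 [604.3 -19.4 135. ]
 [601.9  47.9 135. ]]
[[637.3  88.8 135. ]
 [641.3 -55.9 135. ]
 [499.1  85.6 135. ]
 [503.1 -61.6 135. ]]
dial [[443.3621158   10.26918116 137.        ]] bartop [[439.9   9.9 159. ]
 [454.9   3.4 159. ]
 [426.3  20.1 159. ]] stby [[414.9970296   41.17131277 115.        ]]
[[146  13 161]
 [146  13 161]
 [140  14 162]
 [143  13 161]
 [140  14 161]] [ 41  11 179]
tray ((410.92138671875, 246.0895233154297), (62.38126754760742, 55.04618835449219), 7.594644546508789)
[[ 387.9 -191.1   25. ]
 [ 578.1 -215.    25. ]
 [ 554.5 -432.3   25. ]
 [ 364.3 -404.1   25. ]]
```

View pics/c2.png

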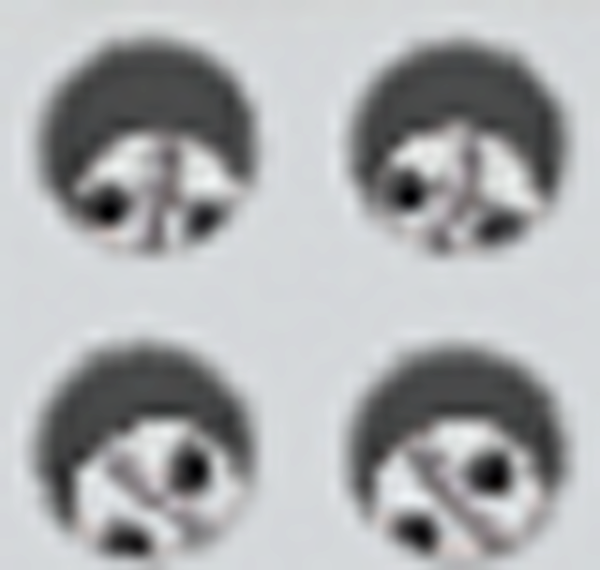

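View pics/c3.png

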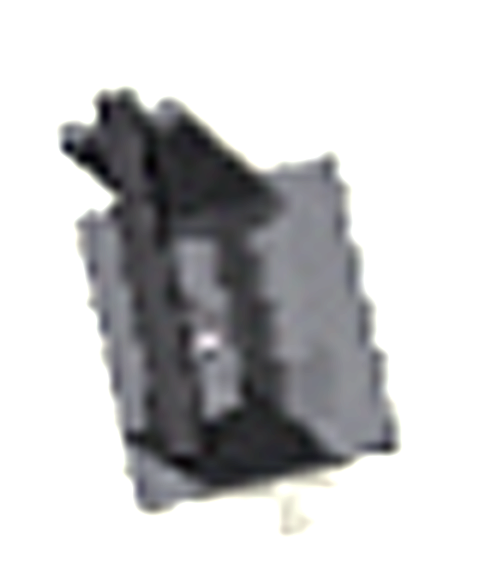

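In c2 each insert shows two dark tube holes along its y axis, with the loop line perpendicular to them. In bore 4 the holes are at (105,205) and (205,215), in bore 3 (405,187) and (495,228), in bore 2 (188,468) and (125,540), and in bore 1 (490,470) and (415,530). In c3 the stand's base corners are (85,215), (335,155), (390,445) and (145,505). The bar runs about (118,95) to (172,455), and there is a bright spot at (207,342).

Run:
```python
from h import *
im=shot('top')
f=lambda p:(np.array(p,float)+.5)/15-.5+[298,190]
H={1:[(490,470),(415,530)],2:[(188,468),(125,540)],3:[(405,187),(495,228)],4:[(105,205),(205,215)]}
for k,v in H.items():
    P=plane(im,f(v),60); d=P[1]-P[0]; print('ins',k,'c',P.mean(0).round(1),'ydir',np.arctan2(d[1],d[0]).round(2),'len',np.hypot(*d[:2]).round(1))
f3=lambda p:(np.array(p,float)+.5)/12-.5+[210,208]
g3=lambda uv:((uv-[210,208]+.5)*12-.5).round()
B=plane(im,f3([(85,215),(335,155),(390,445),(145,505)]),6); print('base',B.round(1),B.mean(0).round(1),[np.hypot(*(B[i]-B[i-1])[:2]).round() for i in range(4)])
bar=plane(im,f3([(118,95),(172,455)]),141); d=bar[0]-bar[1]; print('bar',bar.round(1),bar.mean(0).round(1),np.hypot(*d[:2]),np.arctan2(d[1],d[0]))
c=B.mean(0); u=d/np.linalg.norm(d); v=np.array([-u[1],u[0],0])
for z in (135,100,60,17): print(z,g3(pix(im,[c*[1,1,0]+[0,0,z]])))
for s in (-10,10): print('tip',s,g3(pix(im,[c*[1,1,0]+s*v+[0,0,25]])))
q=3.68
```

```text
ins 1 c [538.4 -20.4  60. ] ydir 2.28 len 21.9
ins 2 c [535.6  46.7  60. ] ydir 2.46 len 21.8
ins 3 c [606.  -18.1  60. ] ydir -1.98 len 22.7
ins 4 c [603.6  49.3  60. ] ydir -1.64 len 23.0
base [[526.7 370.3   6. ]
 [546.7 297.5   6. ]
 [461.8 276.3   6. ]
 [442.  347.    6. ]] [494.3 322.7   6. ] [np.float64(88.0), np.float64(75.0), np.float64(88.0), np.float64(73.0)]
bar [[539.7 334.2 141. ]
 [441.9 313.  141. ]] [490.8 323.6 141. ] 100.06161936289892 0.2132265806931571
135 [[153. 265.]]
100 [[177. 283.]]
60 [[204. 303.]]
17 [[232. 324.]]
tip -10 [[261. 314.]]
tip 10 [[193. 327.]]
```

Run:
```python
from h import *
go(443.5,10.3,241,1.043)
go(443.5,10.3,241,0)
o,M=state();print(M.round(3))
```

```text
Traceback (most recent call last):
  File "h.py", line 29, in go
    d=M.T@(np.array([x,y,z])-o['ee_pos']); r=R.from_matrix(M.T@T).as_rotvec()
                                             ~~~~~~~~~~~~~^^^^^^^
  File "scipy/spatial/transform/_rotation.pyx", line 1143, in scipy.spatial.transform._rotation.Rotation.from_matrix
ValueError: Non-positive determinant (left-handed or null coordinate frame) in rotation matrix 0: [[-9.95587721e-01 -9.38354438e-02 -1.04592643e-05]
 [-9.38354137e-02  9.95587299e-01  9.19707789e-04]
 [ 7.58880778e-05 -9.16631230e-04  9.99999577e-01]].
```

```bash
sed -i 's/\[\[s,c,0\],\[-c,s,0\]/[[-s,c,0],[c,s,0]/' h.py
python3 - <<'E'
from h import *
go(443.5,10.3,241,1.043)
o,M=state();print(M.round(3))
E
```

```text
Traceback (most recent call last):
  File "h.py", line 30, in go
    print('to',np.round([x,y,z,yaw],2),'d',d.round(1),'turn',r.round(3),'| q6',o['qpos'][5].round(2),'t',o['t'],'w',o['width'].round(1),'p',o['ee_pos'].round(1),'cur',cur.round(3))
                                                                                                                    ^^^^^^^^^^^^^^^^
AttributeError: 'float' object has no attribute 'round'
```

```bash
sed -i "s/o\['width'\].round(1)/round(float(o['width']),1)/;s/o\['qpos'\]\[5\].round(2)/o['qpos'].round(2)/" h.py
python3 - <<'E'
from h import *
go(443.5,10.3,241,1.043)
o,M=state();print(M.round(3))
E
```

```text
to [443.5   10.3  241.     1.04] d [-398.1 -428.9    0.6] turn [-0.001  0.     0.094] | q6 [ 1.12  0.42  1.63 -0.    1.09 -0.02] t 0.2 w 87.6 p [262.5 566.8 241.2] cur 1.137
[[-0.907  0.42  -0.   ]
 [ 0.42   0.907 -0.001]
 [ 0.    -0.001 -1.   ]]
```

```bash
python3 -m inch '[[[-20,-21,0,0,0,0.14,100],[-40,-43,0,0,0,0.28,100],[-60,-64,0,0,0,0.42,100],[-80,-86,0,0,0,0.56,100],[-100,-107,0,0,0,0.7,100],[-120,-129,0,0,0,0.84,100],[-140,-150,0,0,0,0.98,100],[-160,-172,0,0,0,1.12,100],[-180,-193,0,0,0,1.26,100],[-200,-214,0,0,0,1.4,100],[-220,-236,0,0,0,1.54,100],[-240,-257,0,0,0,1.68,100],[-260,-279,0,0,0,1.82,100],[-280,-300,0,0,0,1.96,100],[-300,-321,0,0,0,2.1,100],[-320,-343,0,0,0,2.24,100],[-340,-364,0,0,0,2.38,100],[-360,-386,0,0,0,2.52,100],[-380,-408,0,0,0,2.66,100],[-398,-429,0,0,0,2.8,100]]]' && python3 -c "
from h import *
go(443.5,10.3,200,-2.10)"
```

```text
t: 2.2
ee_pos: [443.8, 9.2, 241.8]
orientation: [3.138, -0.154, 0.0]
ft_force: [0.7, -0.0, 0.2]
width: 87.7
grasp_force: 0.0
to [443.5  10.3 200.   -2.1] d [-0.4 -1.  41.8] turn [-0.    -0.     0.431] | q6 [-0.01  0.15  2.01 -0.    0.97  1.66] t 2.2 w 87.7 p [443.8   9.2 241.8] cur -1.669
```

```bash
python3 -m inch '[[[0,-1,10,0,0,0.14,100],[0,-1,20,0,0,0.28,100],[0,-1,35,0,0,0.43,100],[0,-1,50,0,0,0.43,100],[0,-1,60,0,0,0.43,100],[0,-1,70,0,0,0.43,100],[0,-1,80,0,0,0.43,100],[0,-1,88,0,0,0.43,100],[0,-1,88,0,0,0.43,100],[0,-1,88,0,0,0.43,60],[0,-1,88,0,0,0.43,30],[0,-1,88,0,0,0.43,8],[0,-1,88,0,0,0.43,8],[0,-1,88,0,0,0.43,8],[0,-1,88,0,0,0.43,8],[0,-1,88,0,0,0.43,8],[0,-1,88,0,0,0.43,8]]]' && python3 -c "
from h import *
go(443.5,10.3,153,0.79-2.89)"
```

```text
t: 3.9
ee_pos: [443.6, 11.6, 153.7]
orientation: [-3.035, 0.811, -0.0]
ft_force: [-0.1, -0.8, 0.7]
width: 27.2
grasp_force: 0.0
to [443.5  10.3 153.   -2.1] d [0.6 1.1 0.7] turn [-0.    -0.     0.007] | q6 [-0.    0.3   2.08  0.    0.76  2.09] t 3.9 w 27.2 p [443.6  11.6 153.7] cur -2.093
```

```bash
python3 -m inch '[[[0,1,0,0,0,0,8],[0,1,0,0,0,0,8],[0,1,0,0,0,0,8],[0,1,0,0,0,0,8],[0,1,0,0,0,0,8],[0,1,0,0,0,0,8]]]' && python3 -m inch '[[[0,0,0,0,0,-0.14,8],[0,0,0,0,0,-0.28,8],[0,0,0,0,0,-0.42,8],[0,0,0,0,0,-0.56,8],[0,0,0,0,0,-0.7,8],[0,0,0,0,0,-0.84,8],[0,0,0,0,0,-0.98,8],[0,0,0,0,0,-1.12,8],[0,0,0,0,0,-1.26,8],[0,0,0,0,0,-1.4,8]]]' && python3 -c "
from h import *
go(443.5,10.3,153,0.79)"
```

```text
t: 4.5
ee_pos: [443.0, 9.3, 153.7]
orientation: [3.033, -0.809, 0.001]
ft_force: [-0.4, -9.6, 0.7]
width: 14.1
grasp_force: 29.8
t: 5.5
ee_pos: [443.4, 8.0, 153.7]
orientation: [2.834, 1.344, -0.002]
ft_force: [2.0, -20.0, -0.9]
width: 13.8
grasp_force: 30.0
to [443.5   10.3  153.     0.79] d [ 1.8 -1.4  0.7] turn [ 0.     0.005 -1.475] | q6 [-0.01  0.3   2.08 -0.01  0.76  0.68] t 5.5 w 13.8 p [443.4   8.  153.7] cur -0.685
```

```bash
python3 -m inch '[[[-1.5,1.3,0,0,0,-0.14,8],[-1.5,1.3,0,0,0,-0.28,8],[-1.5,1.3,0,0,0,-0.42,8],[-1.5,1.3,0,0,0,-0.56,8],[-1.5,1.3,0,0,0,-0.7,8],[-1.5,1.3,0,0,0,-0.84,8],[-1.5,1.3,0,0,0,-0.98,8],[-1.5,1.3,0,0,0,-1.12,8],[-1.5,1.3,0,0,0,-1.26,8],[-1.5,1.3,0,0,0,-1.4,8],[-1.5,1.3,0,0,0,-1.48,8],[-1.5,1.3,0,0,0,-1.48,8],[-1.5,1.3,0,0,0,-1.48,8]]]' && python3 -c "
from h import *
go(443.5,10.3,153,0.79)"
```

```text
t: 6.8
ee_pos: [444.8, 7.7, 153.7]
orientation: [1.197, 2.9, -0.0]
ft_force: [5.1, -7.1, -6.4]
width: 14.3
grasp_force: 30.0
to [443.5   10.3  153.     0.79] d [2.7 0.9 0.7] turn [ 0.001  0.004 -0.002] | q6 [-0.01  0.3   2.08 -0.    0.75 -0.79] t 6.8 w 14.3 p [444.8   7.7 153.7] cur 0.788
```

```bash
python3 -m inch '[[[0,0,0,0,0,0,30],[0,0,0,0,0,0,60],[0,0,0,0,0,0,70],[0,0,0,0,0,0,70],[0,0,-10,0,0,0,70],[0,0,-30,0,0,0,70],[0,0,-60,0,0,0,70],[0,0,-90,0,0,0,70],[0,0,-110,0,0,0,70],[0,0,-110,0,0,0,70]]]' && python3 -c "
from h import *
go(492.5,323.3,263,1.81,6.283)
im=shot('top')
F=im['frame'][:,:,::-1]
cv2.imwrite('pics/c4.png',cv2.resize(F[205:280,280:355],None,fx=6,fy=6,interpolation=2))"
```

```text
t: 7.8
ee_pos: [444.8, 8.8, 266.9]
orientation: [1.198, 2.898, 0.004]
ft_force: [-0.1, -0.7, -1.0]
width: 61.8
grasp_force: 0.0
to [492.5  323.3  263.     1.81] d [188.3 256.4   4.2] turn [ 0.002  0.006 -1.023] | q6 [-0.01  0.12  1.99  0.    1.03 -0.79] t 7.8 w 61.8 p [444.8   8.8 266.9] cur 0.787
```

View pics/c4.png

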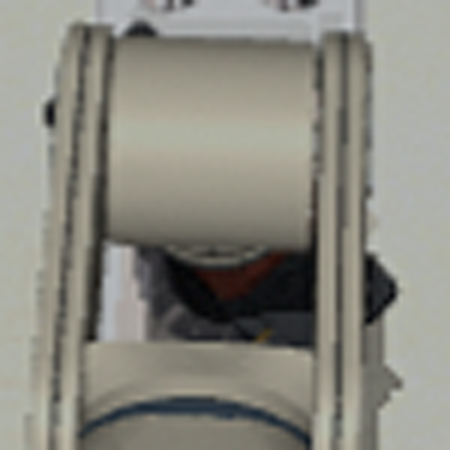

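The arm hides the dial from the top camera. I'll move above the hook, then check the dial.

```bash
python3 -m inch '[[[15,20,0,0,0,-0.08,70],[31,43,0,0,0,-0.17,70],[47,64,0,0,0,-0.26,70],[63,86,0,0,0,-0.34,70],[78,107,0,0,0,-0.43,70],[94,128,0,0,0,-0.51,70],[110,150,0,0,0,-0.6,70],[125,171,0,0,0,-0.68,70],[141,192,0,0,0,-0.77,70],[157,214,0,0,0,-0.85,70],[172,235,0,0,0,-0.94,70],[188,256,2,0,0.005,-1.02,70],[188,256,4,0,0.005,-1.02,70],[188,256,4,0,0.005,-1.02,70]]]' && python3 -c "
from h import *
go(492.5,323.3,135,1.81,6.283)
im=shot('top');im2=shot('scene')
F=im['frame'][:,:,::-1]
a=cv2.resize(F[182:275,288:348],None,fx=6,fy=6,interpolation=2)
G=im2['frame'][:,:,::-1]
p=pix(im2,[[492,323,135]])[0].astype(int);print(p)
b=cv2.resize(G[p[1]-50:p[1]+30,p[0]-50:p[0]+20],None,fx=6,fy=6,interpolation=2)
o=np.zeros((558,790,3),np.uint8);o[:,:360]=a;o[:480,365:785]=np.clip(b*2.,0,255)
cv2.imwrite('pics/c5.png',o)"
```

```text
t: 9.25
ee_pos: [489.7, 322.2, 257.8]
orientation: [0.369, -3.112, -0.0]
ft_force: [-0.4, -0.3, 0.1]
width: 61.8
grasp_force: 0.0
to [492.5  323.3  135.     1.81] d [ -3.9   0.3 122.8] turn [ 0.001 -0.007 -0.003] | q6 [ 0.56  0.35  1.7   0.    1.1  -1.25] t 9.25 w 61.8 p [489.7 322.2 257.8] cur 1.807
[338 138]
```

View pics/c5.png

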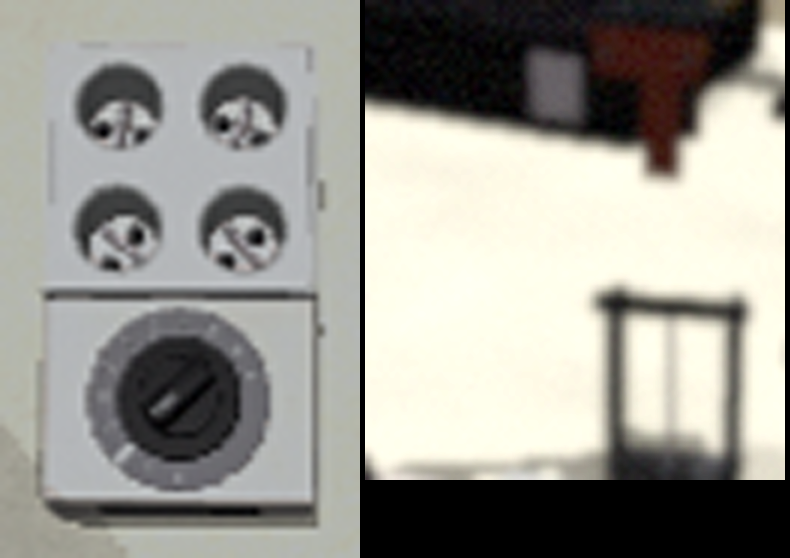

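The stand is seen front-on, with the bar across both posts. The dial pointer line around (162,405) reads slightly off the mark at (122,453), so I'll measure it numerically.

Run:
```python
from h import *
im=shot('top');g=im['frame'].astype(float).mean(2)
x0,y0=300,230
sub=g[230:266,300:337]
# plate ring vs white deck
m=((g>60)&(g<150)).astype(np.uint8); m2=np.zeros_like(m); m2[232:265,300:336]=(g[232:265,300:336]<150)
cs=max(cv2.findContours(m2,0,1)[0],key=cv2.contourArea); e=cv2.fitEllipse(cv2.convexHull(cs)); print('plate',e)
A=plane(im,[e[0]],116)[0]; print('axis',A)
print(g[238:258,306:330].astype(int))
# standby mark
f=lambda p:(np.array(p,float)+.5)/6-.5+[288,182]
S=plane(im,f([(122,453)]),116)[0]-A; print('stby r',np.hypot(*S[:2]),'ang',np.arctan2(S[1],S[0]))
print('axis px at 159',pix(im,[[A[0],A[1],159]]))
```

```text
plate ((317.28369140625, 248.14260864257812), (30.475156784057617, 30.835708618164062), 99.99153900146484)
axis [444.93109877  11.54995088 116.        ]
[[142 109 120 112 107 108 110 115  83  60  53  54  51  51  47  72 108 114
  109 107 106 105 107 156]
 [117 103 109  97 104 112  81  56  44  38  35  37  33  37  32  42  56  82
  107 110 107 120 109 111]
 [107 107 107 108 112  79  44  37  36  38  40  36  38  39  37  33  34  43
   58 102 116 143 119 103]
 [105 108 110  93  63  40  36  39  40  33  23  29  23  28  26  24  37  36
   36  62 104 116 109 106]
 [112 109 111  73  39  38  39  38  33  42  39  37  32  24  25  25  22  34
   37  40  58 101 109 107]
 [126 118  95  58  37  37  34  38  39  39  39  38  28  25  30  33  28  37
   39  38  33  99 111 107]
 [112 113  68  36  39  40  35  36  39  39  40  28  28  31  35  43  31  23
   36  39  37  60 100 140]
 [109  94  55  37  40  25  35  40  40  40  24  30  33  35  43  32  13   3
   35  39  38  34  98 114]
 [110  79  47  40  41  28  36  41  34  21  27  35  39  42  32   9   3  34
   40  40  40  33  98 109]
 [117  70  39  41  42  38  41  33  20 
[... 467 characters left out ...]
 [124 118  63  36  42  42  31  10  11   4   5  36  45  43  42  48  26  35
   42  41  38  70 103 110]
 [114 110  75  43  41  41  44  27  10  10  39  45  46  46  43  24  35  40
   41  41  24  96 109 109]
 [108 109 109  62  41  42  42  43  34  16  18  26  20  18  20  36  41  43
   40  22  65 105 108 108]
 [108 109 109  84  51  44  43  42  41  42  42  43  41  40  40  42  42  40
   38  70 102 111 108 108]
 [106 104 138 180 126  47  34  41  42  43  41  45  44  43  44  42  43  26
   43  98 110 108 108 106]
 [101 135 179 162 120 107  74  36  37  44  43  42  43  41  42  32  30  95
  108 109 109 108 108 102]]
stby r 42.154904155607035 ang 2.3635629254466464
axis px at 159 [[317.11111472 246.64525388]]
```

The bar's shadow edge gives about 43°, against 42.4° for the mark, so the dial is at about 0.80 rad. Now I'll grip the hook.

```bash
python3 -m inch '[[[-2,-1,15,0,-0.006,0,70],[-4,-1,30,0,-0.006,0,70],[-4,-1,50,0,-0.006,0,70],[-4,-1,70,0,-0.006,0,70],[-4,-1,85,0,-0.006,0,70],[-4,-1,100,0,-0.006,0,70],[-4,-1,112,0,-0.006,0,70],[-4,-1,122,0,-0.006,0,70],[-4,-1,122,0,-0.006,0,70],[-4,-1,122,0,-0.006,0,50],[-4,-1,122,0,-0.006,0,30],[-4,-1,122,0,-0.006,0,10],[-4,-1,122,0,-0.006,0,5],[-4,-1,122,0,-0.006,0,5],[-4,-1,122,0,-0.006,0,5],[-4,-1,122,0,-0.006,0,5],[-4,-1,122,0,-0.006,0,5],[-4,-1,122,0,-0.006,0,5]]]';python3 -m inch '[[[0,0,0,0,0,0,5],[0,0,0,0,0,0,5],[0,0,0,0,0,0,5],[0,0,0,0,0,0,5]]]'
```

```text
t: 11.2
ee_pos: [494.3, 322.8, 137.8]
orientation: [-0.37, 3.118, 0.004]
ft_force: [-0.4, -1.6, 1.5]
width: 11.7
grasp_force: 30.0
t: 11.6
ee_pos: [494.3, 322.9, 137.8]
orientation: [-0.37, 3.118, 0.004]
ft_force: [-0.7, -1.7, 2.8]
width: 12.0
grasp_force: 30.0
```

```bash
python3 -m inch '[[[0,0,-10,0,0,0,5],[0,0,-25,0,0,0,5],[0,0,-45,0,0,0,5],[0,0,-65,0,0,0,5],[0,0,-85,0,0,0,5],[0,0,-105,0,0,0,5],[0,0,-125,0,0,0,5],[0,0,-145,0,0,0,5],[0,0,-162,0,0,0,5],[0,0,-162,0,0,0,5]]]';python3 -c "
from h import *
go(560,-150,300,0.62,6.283)"
```

```text
t: 12.6
ee_pos: [495.2, 323.2, 303.3]
orientation: [-0.369, 3.113, 0.008]
ft_force: [0.5, -0.2, -0.7]
width: 11.8
grasp_force: 30.0
to [ 560.   -150.    300.      0.62] d [  47.8 -475.2    0.9] turn [0.008 0.004 1.187] | q6 [ 0.56  0.31  1.65  0.    1.17 -1.25] t 12.6 w 11.8 p [495.2 323.2 303.3] cur 1.807
```

```bash
python3 -m inch '[[[3,-25,0,0,0,0.06,5],[5,-50,0,0,0,0.12,5],[8,-75,0,0,0,0.18,5],[10,-100,0,0,0,0.24,5],[13,-125,0,0,0,0.3,5],[15,-150,0,0,0,0.36,5],[18,-175,0,0,0,0.42,5],[20,-200,0,0,0,0.48,5],[23,-225,0,0,0,0.54,5],[25,-250,0,0,0,0.6,5],[28,-275,0,0,0,0.66,5],[30,-300,0,0,0,0.72,5],[33,-325,0,0,0,0.78,5],[35,-350,0,0,0,0.84,5],[38,-375,0,0,0,0.9,5],[40,-400,0,0,0,0.96,5],[43,-425,0,0,0,1.04,5],[45,-450,1,0,0,1.12,5],[48,-475,1,0.008,0.004,1.187,5],[48,-475,1,0.008,0.004,1.187,5]]]';python3 -c "
from h import *
go(560,-150,300,0.62,6.283)
im=shot('scene');o,M=state();p=o['ee_pos']
uv=pix(im,[p+[0,0,-2.8-118]])[0].astype(int);print(uv, pix(im,[p-[0,0,110],p-[0,0,110]+10*M[:,1]]))
G=im['frame'][:,:,::-1][uv[1]-45:uv[1]+15,uv[0]-30:uv[0]+30]
cv2.imwrite('pics/c6.png',np.clip(cv2.resize(G,None,fx=9,fy=9,interpolation=2)*1.8,0,255))"
```

```text
t: 14.6
ee_pos: [558.5, -152.8, 296.9]
orientation: [-1.441, -2.788, 0.009]
ft_force: [0.3, 0.5, -0.8]
width: 11.7
grasp_force: 30.0
to [ 560.   -150.    300.      0.62] d [ 1.4  2.8 -3.1] turn [-0.006 -0.    -0.004] | q6 [-0.29  0.3   1.68 -0.01  1.17 -0.9 ] t 14.6 w 11.7 p [ 558.5 -152.8  296.9] cur 0.616
[291 192] [[291.1399919  189.59988517]
 [294.56481151 189.30850342]][ WARN:0@1.054] global loadsave.cpp:1063 imwrite_ Unsupported depth image for selected encoder is fallbacked to CV_8U.
```

View pics/c6.png

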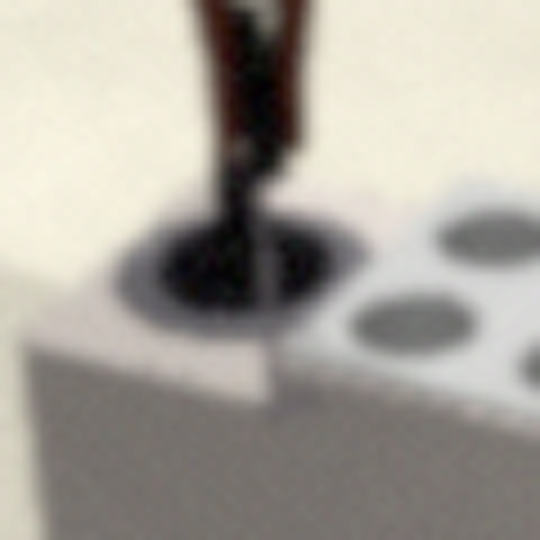

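```bash
python3 -m inch '[[[-9,-20,4,0,0,0,5],[-17,-40,9,0,0,0,5],[-26,-60,14,0,0,0,5],[-35,-80,18,0,0,0,5],[-43,-100,23,0,0,0,5],[-52,-120,28,0,0,0,5],[-61,-140,33,0,0,0,5],[-69,-157,37,0,0,0,5],[-69,-157,37,0,0,0,5],[-69,-157,37,0,0,0,5]]]';python3 -c "
from h import *
im=shot('scene');o,M=state();p=o['ee_pos']
uv=pix(im,[p+[0,0,-2.8-118]])[0].astype(int);print(uv, pix(im,[p-[0,0,110],p-[0,0,110]+10*M[:,1]]))
G=im['frame'][:,:,::-1][uv[1]-35:uv[1]+10,uv[0]-22:uv[0]+23]
cv2.imwrite('pics/c7.png',np.clip(cv2.resize(G,None,fx=12,fy=12,interpolation=2)*1.8,0,255).astype(np.uint8))"
```

```text
t: 15.65
ee_pos: [470.7, -297.2, 261.2]
orientation: [-1.436, -2.79, 0.007]
ft_force: [-0.1, 0.8, -0.5]
width: 11.9
grasp_force: 30.0
[238 221] [[238.16867078 218.34929266]
 [241.78453237 218.01425302]]
```

View pics/c7.png

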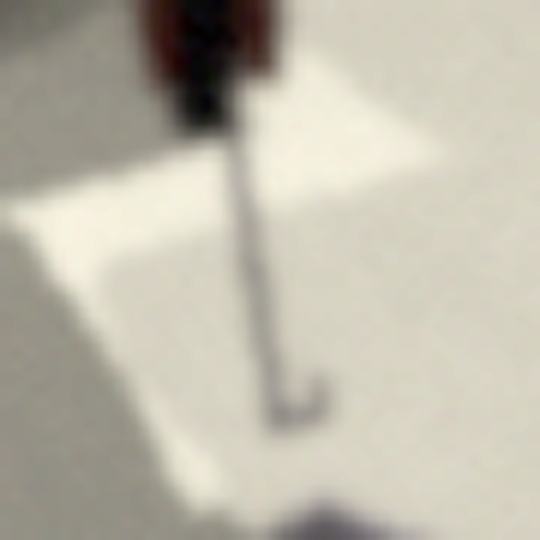

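The J tip points right in the image, which is tool +y, and it matches the predicted hook-bottom pixel. Next I'll cross-check the bores in the scene camera, where they sit at about (315.6,173.0) and (306.3,182.7).

Run:
```python
from h import *
im=shot('scene'); B=np.array([[536.6,-20.6,135],[534.7,46.7,135],[604.3,-19.4,135],[601.9,47.9,135]])
print(pix(im,B).round(1), pix(im,B+[0,-3,0]).round(1))
g=cv2.GaussianBlur(im['frame'],(0,0),.7).mean(2); u0,v0=290,160
G=g[v0:v0+45,u0:u0+70]; m=(cv2.resize(G,None,fx=4,fy=4,interpolation=2))
# dark ellipses on the block top
for th in (60,70,80,90):
    mm=(m<th).astype(np.uint8); n,l,s,c=cv2.connectedComponentsWithStats(mm)
    print(th,[( ((c[i]+.5)/4-.5+[u0,v0]).round(1).tolist(),int(s[i,4]),s[i,2:4].tolist()) for i in range(1,n) if 300<s[i,4]<2500])
t=optics.get_image('top'); 
C,D=ray(t,pix(t,B));
```

```text
[[306.9 182.1]
 [316.  172.6]
 [325.7 186.7]
 [334.1 176.9]] [[306.4 182.5]
 [315.5 173. ]
 [325.3 187.2]
 [333.7 177.3]]
60 [([339.3, 166.8], 2467, [86, 52]), ([293.1, 176.0], 1267, [36, 51])]
70 [([293.4, 176.1], 1469, [40, 56]), ([315.8, 173.2], 438, [40, 14]), ([334.3, 177.4], 502, [43, 14]), ([306.4, 182.7], 573, [44, 16]), ([325.6, 187.3], 603, [44, 18])]
80 [([293.7, 176.1], 1683, [43, 62]), ([315.8, 173.1], 723, [47, 19]), ([334.3, 177.4], 807, [48, 21]), ([306.4, 182.7], 890, [50, 22]), ([325.6, 187.3], 937, [51, 24])]
90 [([293.9, 176.1], 1918, [46, 67]), ([315.9, 173.1], 986, [51, 24]), ([334.3, 177.3], 1084, [53, 25]), ([306.5, 182.7], 1167, [54, 27]), ([325.6, 187.3], 1225, [56, 28])]
```

The scene camera agrees with the bores if y is shifted by −3 mm, and the dial grip gave the same offset. I'll use the corrected insert positions. Insert 3 goes first.

```bash
cat >> h.py <<'E'
INS={1:(537.5,-23.5,-0.86),2:(535.5,44,-0.68),3:(605,-21.6,1.16),4:(602.6,45.7,1.5)}
def hk(k,off,z):
    x,y,a=INS[k]; go(x+off*np.cos(a),y+off*np.sin(a),z,a,2*np.pi)
E
python3 -c "
from h import *
hk(3,-16,305)"
```

```text
to [598.61 -36.27 305.     1.16] d [138.  255.2 -44.8] turn [-0.005 -0.002 -0.539] | q6 [-0.58  0.3   1.76 -0.01  1.08 -1.2 ] t 15.8 w 11.8 p [ 471.2 -297.1  261.6] cur 0.621
```

```bash
python3 -m inch '[[[5,10,-22,0,0,-0.03,5],[14,30,-45,0,0,-0.09,5],[28,51,-45,0,0,-0.15,5],[41,77,-45,0,0,-0.2,5],[55,102,-45,0,0,-0.25,5],[69,128,-45,0,0,-0.3,5],[83,153,-45,0,0,-0.35,5],[97,179,-45,0,0,-0.4,5],[110,204,-45,0,0,-0.45,5],[124,230,-45,-0.005,0,-0.5,5],[138,255,-45,-0.005,-0.002,-0.539,5],[138,255,-45,-0.005,-0.002,-0.539,5],[138,255,-45,-0.005,-0.002,-0.539,5]]]';python3 -c "
from h import *
hk(3,-16,187.8)"
```

```text
t: 17.1
ee_pos: [598.2, -36.5, 304.8]
orientation: [-0.639, -3.075, 0.001]
ft_force: [-0.4, -0.6, -0.5]
width: 12.3
grasp_force: 30.0
to [598.61 -36.27 187.8    1.16] d [ -0.3   0.5 117. ] turn [-0.001 -0.     0.001] | q6 [-0.08  0.32  1.63 -0.    1.19 -1.24] t 17.1 w 12.3 p [598.2 -36.5 304.8] cur 1.161
```

```bash
python3 -m inch '[[[0,0,15,0,0,0,5],[0,0,30,0,0,0,5],[0,0,45,0,0,0,5],[0,0,60,0,0,0,5],[0,0,70,0,0,0,5],[0,0,80,0,0,0,5],[0,0,90,0,0,0,5],[0,0,100,0,0,0,5],[0,0,108,0,0,0,5],[0,0,113,0,0,0,5],[0,0,117,0,0,0,5],[0,0,117,0,0,0,5],[0,0,117,0,0,0,5]]]';python3 -c "
from h import *
hk(3,-5,187.8)"
```

```text
t: 18.4
ee_pos: [598.4, -37.6, 188.2]
orientation: [0.642, 3.075, -0.001]
ft_force: [-0.2, -0.3, -1.1]
width: 11.6
grasp_force: 30.0
to [603.   -26.18 187.8    1.16] d [ 0.4 12.3  0.4] turn [-0.     0.    -0.001] | q6 [-0.08  0.45  1.73 -0.    0.96 -1.24] t 18.4 w 11.6 p [598.4 -37.6 188.2] cur 1.159
```

No contact so far. I'll advance under the loop and lift a little.

```bash
python3 -m inch '[[[0,2,0,0,0,0,5],[0,4,0,0,0,0,5],[0,6,0,0,0,0,5],[0,8,0,0,0,0,5],[0,10,0,0,0,0,5],[0,12,0,0,0,0,5],[0,12,0,0,0,0,5],[0,12,0,0,0,0,5]]]';python3 -m inch '[[[0,0,-4,0,0,0,5],[0,0,-8,0,0,0,5],[0,0,-12,0,0,0,5],[0,0,-16,0,0,0,5],[0,0,-20,0,0,0,5],[0,0,-20,0,0,0,5],[0,0,-20,0,0,0,5],[0,0,-20,0,0,0,5]]]'
```

```text
t: 19.2
ee_pos: [603.0, -26.5, 187.9]
orientation: [-0.642, -3.075, 0.001]
ft_force: [0.3, 0.1, -1.4]
width: 11.6
grasp_force: 30.0
t: 20.0
ee_pos: [602.9, -26.5, 207.7]
orientation: [-0.642, -3.075, 0.001]
ft_force: [-0.6, -0.3, -2.7]
width: 11.6
grasp_force: 30.0
```

```bash
python3 -m inch '[[[0,0,-8,0,0,0,5],[0,0,-17,0,0,0,5],[0,0,-27,0,0,0,5],[0,0,-37,0,0,0,5],[0,0,-47,0,0,0,5],[0,0,-57,0,0,0,5],[0,0,-67,0,0,0,5],[0,0,-77,0,0,0,5],[0,0,-87,0,0,0,5],[0,0,-97,0,0,0,5],[0,0,-107,0,0,0,5],[0,0,-117,0,0,0,5],[0,0,-125,0,0,0,5],[0,0,-132,0,0,0,5],[0,0,-137,0,0,0,5],[0,0,-137,0,0,0,5],[0,0,-137,0,0,0,5],[0,0,-137,0,0,0,5]]]'
python3 - <<'E'
from h import *
o,M=state(); p=o['ee_pos']
im=shot('top'); g=im['frame'].astype(int); 
hsv=cv2.cvtColor(im['frame'],cv2.COLOR_RGB2HSV)
m=((g[:,:,2]-g[:,:,0])>-2).astype(np.uint8)
m[:,:372]=0;m[:,442:]=0;m[:210]=0;m[285:]=0
m=cv2.morphologyEx(m,cv2.MORPH_OPEN,np.ones((3,3)))
cs=max(cv2.findContours(m,0,2)[0],key=cv2.contourArea); r=cv2.minAreaRect(cs); print('tray',r)
a=cv2.resize(im['frame'][200:290,365:445,::-1],None,fx=5,fy=5,interpolation=2)
s=shot('scene'); uv=pix(s,[p-[0,0,130]])[0].astype(int); print(uv)
b=cv2.resize(s['frame'][uv[1]-40:uv[1]+35,uv[0]-30:uv[0]+35,::-1],None,fx=6,fy=6,interpolation=2)
O=np.zeros((450,800,3),np.uint8);O[:450,:400]=a;O[:450,405:795]=np.clip(b*1.8,0,255)
cv2.imwrite('pics/c8.png',O)
E
```

```text
t: 21.8
ee_pos: [602.8, -26.5, 344.4]
orientation: [-0.642, -3.074, 0.001]
ft_force: [0.1, -0.3, -2.8]
width: 11.8
grasp_force: 30.0
tray ((407.70001220703125, 246.1000213623047), (56.00285720825195, 54.58864212036133), 8.130102157592773)
[324 165]
```

View pics/c8.png

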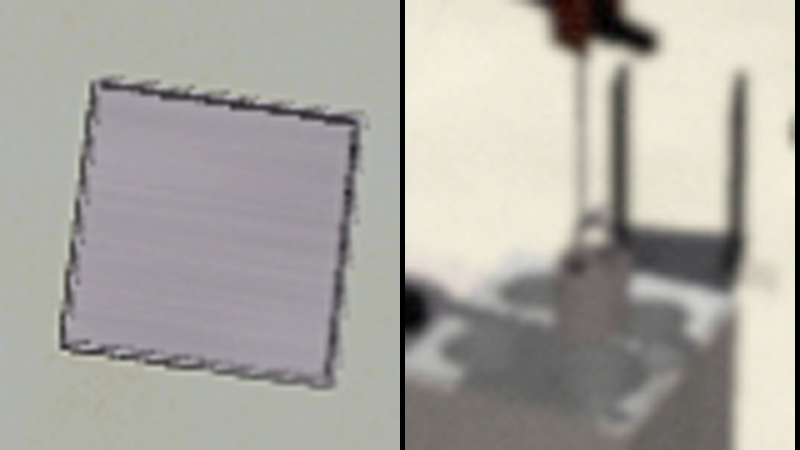

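Insert 3 hangs on the hook, clear of the block. The tray corners in the crop are (97,80), (358,120), (330,382) and (65,348).

```bash
cat >> h.py <<'E'
def tray(im=None):
    im=im or optics.get_image('top'); g=im['frame'].astype(int)
    m=((g[:,:,2]-g[:,:,0])>-2).astype(np.uint8); m[:,:355]=0;m[:,460:]=0;m[:200]=0;m[300:]=0
    m=cv2.morphologyEx(m,cv2.MORPH_OPEN,np.ones((3,3)))
    cs=max(cv2.findContours(m,0,2)[0],key=cv2.contourArea); r=cv2.minAreaRect(cs)
    P=plane(im,cv2.boxPoints(r),15)+[0,-3,0]; c=P.mean(0)
    d=P[1]-P[0]; a=near(np.arctan2(d[1],d[0]),0,np.pi/2)
    print('tray',c.round(1),'a',a.round(2),[np.hypot(*(P[i]-P[i-1])[:2]).round() for i in range(4)]); return c,a
def slot(c,a,i,j):
    return c[:2]+R.from_euler('z',a).as_matrix()[:2,:2]@[i,j]
E
python3 - <<'E'
from h import *
im=shot('top')
f=lambda p:(np.array(p,float)+.5)/5-.5+[365,200]
P=plane(im,f([(97,80),(358,120),(330,382),(65,348)]),25)+[0,-3,0];print(P.round(1),P.mean(0).round(1))
c,a=tray(im)
for i,j in ((40,40),(40,-40),(-40,40),(-40,-40)): print(slot(c,a,i,j).round())
E
```

```text
[[ 574.9 -219.2   25. ]
 [ 551.3 -402.5   25. ]
 [ 368.9 -380.8   25. ]
 [ 388.1 -198.3   25. ]] [ 470.8 -300.2   25. ]
tray [ 472.7 -303.5   15. ] a -0.13 [np.float64(192.0), np.float64(191.0), np.float64(196.0), np.float64(191.0)]
[ 517. -269.]
[ 507. -348.]
[ 438. -259.]
[ 428. -338.]
```

```bash
python3 -c "
from h import *
go(506,-348.6,300,1.16,6.283)"
```

```text
to [ 506.   -348.6   300.      1.16] d [ -40.1 -333.9   44.8] turn [-0.001 -0.001 -0.001] | q6 [-0.06  0.29  1.58 -0.    1.27 -1.22] t 21.95 w 11.5 p [602.9 -26.5 344.5] cur 1.159
```

```bash
python3 -m inch '[[[-0.5,-4,0,0,0,0,5],[-1.5,-12,0,0,0,0,5],[-3,-24,0,0,0,0,5],[-5,-40,0,0,0,0,5],[-7,-57,0,0,0,0,5],[-9,-75,0,0,0,0,5],[-11,-93,0,0,0,0,5],[-13,-111,0,0,0,0,5],[-15.5,-129,0,0,0,0,5],[-17.5,-147,0,0,0,0,5],[-20,-165,0,0,0,0,5],[-22,-183,5,0,0,0,5],[-24,-201,10,0,0,0,5],[-26,-219,15,0,0,0,5],[-28.5,-237,20,0,0,0,5],[-30.5,-255,25,0,0,0,5],[-32.5,-272,30,0,0,0,5],[-34.5,-288,35,0,0,0,5],[-36,-302,40,0,0,0,5],[-37.5,-314,45,0,0,0,5]]]';python3 -m inch '[[[-1.2,-10,5,0,0,0,5],[-2,-16,10,0,0,0,5],[-2.5,-19,18,0,0,0,5],[-2.5,-20,28,0,0,0,5],[-2.5,-20,40,0,0,0,5],[-2.5,-20,52,0,0,0,5],[-2.5,-20,64,0,0,0,5],[-2.5,-20,76,0,0,0,5],[-2.5,-20,86,0,0,0,5],[-2.5,-20,94,0,0,0,5],[-2.5,-20,100,0,0,0,5],[-2.5,-20,100,0,0,0,5],[-2.5,-20,100,0,0,0,5]]]';python3 -c "
from h import *
go(506,-348.6,188,1.16,6.283)"
```

```text
t: 23.95
ee_pos: [511.2, -330.5, 299.7]
orientation: [-0.643, -3.075, 0.001]
ft_force: [0.1, -0.4, -2.0]
width: 11.5
grasp_force: 30.0
t: 25.25
ee_pos: [506.2, -348.8, 200.3]
orientation: [0.642, 3.075, -0.001]
ft_force: [-1.2, 0.8, -2.7]
width: 12.1
grasp_force: 30.0
to [ 506.   -348.6   188.      1.16] d [ 0.2  0.1 12.3] turn [-0.001  0.    -0.001] | q6 [-0.62  0.46  1.68 -0.    1.   -1.78] t 25.25 w 12.1 p [ 506.2 -348.8  200.3] cur 1.159
```

```bash
python3 -m inch '[[[0,0,3,0,0,0,5],[0,0,6,0,0,0,5],[0,0,9,0,0,0,5],[0,0,11,0,0,0,5],[0,0,13,0,0,0,5],[0,0,15,0,0,0,5],[0,0,17,0,0,0,5],[0,0,20,0,0,0,5],[0,0,23,0,0,0,5],[0,0,26,0,0,0,5],[0,0,26,0,0,0,5],[0,0,26,0,0,0,5]]]';python3 -m inch '[[[0,-2,0,0,0,0,5],[0,-5,0,0,0,0,5],[0,-8,0,0,0,0,5],[0,-11,0,0,0,0,5],[0,-14,0,0,0,0,5],[0,-14,0,0,0,0,5],[0,-14,-5,0,0,0,5],[0,-14,-10,0,0,0,5]]]'
```

```text
t: 26.45
ee_pos: [506.0, -348.6, 174.0]
orientation: [-0.642, -3.075, 0.001]
ft_force: [-0.3, 0.3, -0.1]
width: 11.8
grasp_force: 30.0
t: 27.25
ee_pos: [500.4, -361.4, 184.4]
orientation: [-0.642, -3.075, 0.001]
ft_force: [-0.3, 0.9, -0.3]
width: 11.9
grasp_force: 30.0
```

```bash
python3 -m inch '[[[0,0,-10,0,0,0,5],[0,0,-25,0,0,0,5],[0,0,-45,0,0,0,5],[0,0,-70,0,0,0,5],[0,0,-95,0,0,0,5],[0,0,-115,0,0,0,5],[0,0,-122,0,0,0,5],[0,0,-122,0,0,0,5]]]';python3 -c "
from h import *
tray()
hk(4,-16,305)"
```

```text
t: 28.05
ee_pos: [500.9, -361.7, 307.9]
orientation: [0.642, 3.073, -0.003]
ft_force: [-0.2, 0.4, -1.1]
width: 11.8
grasp_force: 30.0
tray [ 527.2 -275.8   15. ] a -0.52 [np.float64(141.0), np.float64(314.0), np.float64(146.0), np.float64(313.0)]
to [601.47  29.74 305.     1.5 ] d [ 63.9 398.8   1.2] turn [-0.001  0.001 -0.341] | q6 [-0.64  0.35  1.59 -0.    1.21 -1.8 ] t 28.1 w 11.6 p [ 500.4 -361.3  306.5] cur 1.159
```

```bash
python3 -m inch '[[[3,20,0,0,0,-0.02,5],[6,42,0,0,0,-0.04,5],[10,65,0,0,0,-0.06,5],[14,88,0,0,0,-0.08,5],[18,112,0,0,0,-0.1,5],[22,136,0,0,0,-0.12,5],[26,160,0,0,0,-0.14,5],[29,184,0,0,0,-0.16,5],[33,208,0,0,0,-0.18,5],[37,232,0,0,0,-0.2,5],[41,256,0,0,0,-0.22,5],[45,280,0,0,0,-0.24,5],[49,304,0,0,0,-0.26,5],[52,328,0,0,0,-0.28,5],[56,352,0,0,0,-0.3,5],[60,374,0,0,0,-0.32,5],[63,392,1,0,0,-0.341,5],[64,399,1,0,0,-0.341,5],[64,399,1,0,0,-0.341,5],[64,399,1,0,0,-0.341,5]]]';python3 -c "
from h import *
hk(4,-16,187.8)
im=shot('top')
cv2.imwrite('pics/c9.png',cv2.resize(im['frame'][195:290,360:445,::-1],None,fx=5,fy=5,interpolation=2))
c,a=tray(im)
for i,j in ((38,38),(38,-38),(-38,38),(-38,-38)): print(slot(c,a,i,j).round())
"
```

```text
t: 30.1
ee_pos: [601.2, 29.3, 304.5]
orientation: [-0.112, -3.139, 0.001]
ft_force: [-0.1, -0.3, 0.2]
width: 11.9
grasp_force: 30.0
to [601.47  29.74 187.8    1.5 ] d [ -0.3   0.6 116.7] turn [-0.001 -0.001 -0.   ] | q6 [ 0.03  0.33  1.62 -0.    1.19 -1.47] t 30.1 w 11.9 p [601.2  29.3 304.5] cur 1.5
tray [ 472.4 -303.8   15. ] a -0.13 [np.float64(194.0), np.float64(191.0), np.float64(198.0), np.float64(191.0)]
[ 515. -271.]
[ 505. -347.]
[ 440. -261.]
[ 430. -336.]
```

View pics/c9.png

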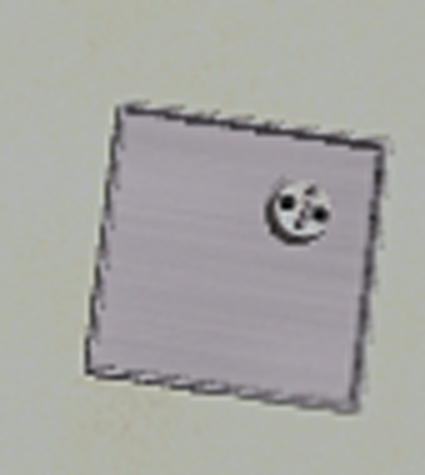

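Insert 3 stands upright in the tray at about (303,210) and the tray hasn't moved. Insert 4 is next.

```bash
python3 -m inch '[[[0,0,15,0,0,0,5],[0,0,30,0,0,0,5],[0,0,45,0,0,0,5],[0,0,60,0,0,0,5],[0,0,70,0,0,0,5],[0,0,80,0,0,0,5],[0,0,90,0,0,0,5],[0,0,100,0,0,0,5],[0,0,108,0,0,0,5],[0,0,113,0,0,0,5],[0,0,117,0,0,0,5],[0,0,117,0,0,0,5],[0,0,117,0,0,0,5]]]';python3 -c "
from h import *
hk(4,-5,187.8)"
```

```text
t: 31.45
ee_pos: [601.7, 29.8, 188.1]
orientation: [0.111, 3.139, -0.001]
ft_force: [0.2, -0.2, -0.3]
width: 11.9
grasp_force: 30.0
to [602.25  40.71 187.8    1.5 ] d [ 0.2 10.9  0.3] turn [-0.  0.  0.] | q6 [ 0.03  0.45  1.72 -0.    0.97 -1.47] t 31.45 w 11.9 p [601.7  29.8 188.1] cur 1.5
```

```bash
python3 -m inch '[[[0,2,0,0,0,0,5],[0,4,0,0,0,0,5],[0,6,0,0,0,0,5],[0,8,0,0,0,0,5],[0,10,0,0,0,0,5],[0,11,0,0,0,0,5],[0,11,0,0,0,0,5],[0,11,0,0,0,0,5]]]';python3 -m inch '[[[0,0,-4,0,0,0,5],[0,0,-8,0,0,0,5],[0,0,-12,0,0,0,5],[0,0,-16,0,0,0,5],[0,0,-20,0,0,0,5],[0,0,-20,0,0,0,5],[0,0,-20,0,0,0,5],[0,0,-20,0,0,0,5]]]'
```

```text
t: 32.25
ee_pos: [602.2, 40.8, 187.8]
orientation: [-0.111, -3.139, 0.001]
ft_force: [-0.3, -0.6, -1.1]
width: 11.8
grasp_force: 30.0
t: 33.05
ee_pos: [602.1, 40.8, 207.6]
orientation: [-0.111, -3.139, 0.001]
ft_force: [0.6, 0.0, -1.9]
width: 12.1
grasp_force: 30.0
```

```bash
python3 -m inch '[[[0,0,-8,0,0,0,5],[0,0,-17,0,0,0,5],[0,0,-27,0,0,0,5],[0,0,-37,0,0,0,5],[0,0,-47,0,0,0,5],[0,0,-57,0,0,0,5],[0,0,-67,0,0,0,5],[0,0,-77,0,0,0,5],[0,0,-87,0,0,0,5],[0,0,-97,0,0,0,5],[0,0,-107,0,0,0,5],[0,0,-117,0,0,0,5],[0,0,-125,0,0,0,5],[0,0,-132,0,0,0,5],[0,0,-137,0,0,0,5],[0,0,-137,0,0,0,5],[0,0,-137,0,0,0,5],[0,0,-137,0,0,0,5]]]'
python3 - <<'E'
from h import *
F=[]
for i in range(5): im=shot('scene'); F.append(status.get_obs()['ft_force'][2])
print('Fz',np.mean(F)); go(513.6,-275,300,1.5,6.283)
tray()
E
```

```text
t: 34.85
ee_pos: [602.0, 40.8, 344.3]
orientation: [-0.111, -3.138, 0.001]
ft_force: [-0.2, -0.0, -2.4]
width: 11.9
grasp_force: 30.0
Fz -1.5878094813940486
to [ 513.6 -275.   300.     1.5] d [  66.  -321.3   44.9] turn [-0.001 -0.001  0.   ] | q6 [ 0.05  0.29  1.57 -0.    1.27 -1.45] t 35.1 w 11.8 p [602.2  40.8 344.7] cur 1.5
tray [ 464.4 -318.    15. ] a -0.14 [np.float64(196.0), np.float64(191.0), np.float64(200.0), np.float64(191.0)]
```

```bash
cat >> h.py <<'E'
def look(im=None):
    im=im or optics.get_image('top'); c,a=tray(im); c=c+[-1.6,3.6,0]
    g=im['frame'].min(2); m=(g>200).astype(np.uint8)
    q=pix(im,[[*slot(c,a,i,j),20] for i,j in ((85,85),(85,-85),(-85,-85),(-85,85))])
    k=np.zeros_like(m); cv2.fillConvexPoly(k,q.astype(np.int32),1)
    print('tray level max',np.percentile(g[k>0],[50,90,99]))
    m=cv2.morphologyEx(((g>185)&(k>0)).astype(np.uint8),cv2.MORPH_CLOSE,np.ones((3,3)))
    n,l,s,ce=cv2.connectedComponentsWithStats(m)
    for i in range(1,n):
        if s[i,4]>25:
            P=plane(im,[ce[i]],44)[0]+[0,-3,0]; print(' insert?',P[:2].round(),'in tray',(R.from_euler('z',-a).as_matrix()@(P-c))[:2].round(),s[i,4])
    for i,j in ((38,38),(38,-38),(-38,38),(-38,-38)): print((i,j),slot(c,a,i,j).round(),end=' ')
    return c,a
E
python3 -c "
from h import *
look()"
```

```text
tray [ 464.3 -317.3   15. ] a -0.14 [np.float64(194.0), np.float64(191.0), np.float64(198.0), np.float64(191.0)]
tray level max [154.   158.   177.46]
(38, 38) [ 505. -281.] (38, -38) [ 495. -356.] (-38, 38) [ 430. -271.] (-38, -38) [ 420. -346.]
```

```bash
sed -i 's/g>185/g>168/' h.py; python3 -c "
from h import *
look()"; python3 -m inch '[[[1,-4,0,0,0,0,5],[3,-12,0,0,0,0,5],[5,-24,0,0,0,0,5],[9,-40,0,0,0,0,5],[13,-57,0,0,0,0,5],[17,-75,0,0,0,0,5],[21,-93,0,0,0,0,5],[25,-111,0,0,0,0,5],[29,-129,0,0,0,0,5],[33,-147,0,0,0,0,5],[37,-165,0,0,0,0,5],[41,-183,5,0,0,0,5],[45,-201,10,0,0,0,5],[49,-219,15,0,0,0,5],[53,-237,20,0,0,0,5],[57,-255,25,0,0,0,5],[60.5,-272,30,0,0,0,5],[64,-288,35,0,0,0,5],[67.5,-302,40,0,0,0,5],[70,-314,45,0,0,0,5]]]';python3 -m inch '[[[2,-10,5,0,0,0,5],[3.5,-16,10,0,0,0,5],[4,-18,18,0,0,0,5],[4,-19,28,0,0,0,5],[4,-19,40,0,0,0,5],[4,-19,52,0,0,0,5],[4,-19,64,0,0,0,5],[4,-19,76,0,0,0,5],[4,-19,86,0,0,0,5],[4,-19,94,0,0,0,5],[4,-19,100,0,0,0,5],[4,-19,100,0,0,0,5],[4,-19,100,0,0,0,5]]]';python3 -c "
from h import *
go(504.7,-286,174,1.5,6.283)"
```

```text
tray [ 464.5 -317.7   15. ] a -0.14 [np.float64(197.0), np.float64(191.0), np.float64(201.0), np.float64(191.0)]
tray level max [154.   158.   177.73]
 insert? [ 494. -355.] in tray [ 36. -36.] 49
(38, 38) [ 506. -282.] (38, -38) [ 495. -357.] (-38, 38) [ 431. -271.] (-38, -38) [ 420. -347.] t: 37.25
ee_pos: [509.5, -268.8, 299.8]
orientation: [-0.112, -3.139, 0.001]
ft_force: [-0.8, 0.9, -1.0]
width: 11.4
grasp_force: 30.0
t: 38.55
ee_pos: [505.0, -286.3, 200.2]
orientation: [-0.111, -3.14, 0.001]
ft_force: [-0.2, -0.6, -2.5]
width: 11.7
grasp_force: 30.0
to [ 504.7 -286.   174.     1.5] d [ 0.4  0.3 26.2] turn [-0.001  0.     0.   ] | q6 [-0.54  0.41  1.76 -0.    0.97 -2.04] t 38.55 w 11.7 p [ 505.  -286.3  200.2] cur 1.5
```

```bash
python3 -m inch '[[[0,0,3,0,0,0,5],[0,0,6,0,0,0,5],[0,0,9,0,0,0,5],[0,0,11,0,0,0,5],[0,0,13,0,0,0,5],[0,0,15,0,0,0,5],[0,0,17,0,0,0,5],[0,0,20,0,0,0,5],[0,0,23,0,0,0,5],[0,0,26,0,0,0,5],[0,0,26,0,0,0,5],[0,0,26,0,0,0,5]]]';python3 -m inch '[[[0,-2,0,0,0,0,5],[0,-5,0,0,0,0,5],[0,-8,0,0,0,0,5],[0,-11,0,0,0,0,5],[0,-14,0,0,0,0,5],[0,-14,0,0,0,0,5],[0,-14,-5,0,0,0,5],[0,-14,-10,0,0,0,5]]]';python3 -m inch '[[[0,0,-10,0,0,0,5],[0,0,-25,0,0,0,5],[0,0,-45,0,0,0,5],[0,0,-70,0,0,0,5],[0,0,-95,0,0,0,5],[0,0,-115,0,0,0,5],[0,0,-122,0,0,0,5],[0,0,-122,0,0,0,5]]]';python3 -c "
from h import *
hk(1,-16,305)"
```

```text
t: 39.75
ee_pos: [504.8, -286.2, 174.0]
orientation: [-0.111, -3.139, 0.001]
ft_force: [0.3, 0.5, -1.0]
width: 12.2
grasp_force: 30.0
t: 40.55
ee_pos: [503.8, -300.1, 184.3]
orientation: [-0.111, -3.139, 0.0]
ft_force: [0.2, 0.2, -0.1]
width: 11.4
grasp_force: 30.0
t: 41.35
ee_pos: [504.4, -300.3, 307.9]
orientation: [0.111, 3.137, -0.003]
ft_force: [0.2, 0.5, -1.1]
width: 11.9
grasp_force: 30.0
to [527.06 -11.37 305.    -0.86] d [ -2.2 289.8   2.3] turn [2.00e-03 4.00e-03 2.36e+00] | q6 [-0.56  0.3   1.66 -0.    1.19 -2.06] t 41.35 w 11.9 p [ 504.4 -300.3  307.9] cur 1.5
```

```bash
python3 -m inch '[[[0,14,0,0,0,0.12,5],[0,30,0,0,0,0.25,5],[0,46,0,0,0,0.38,5],[0,62,0,0,0,0.51,5],[0,78,0,0,0,0.64,5],[0,94,0,0,0,0.77,5],[0,110,0,0,0,0.9,5],[0,126,0,0,0,1.03,5],[-1,142,0,0,0,1.16,5],[-1,158,0,0,0,1.29,5],[-1,174,0,0,0,1.42,5],[-1,190,0,0,0,1.55,5],[-1,206,0,0,0,1.68,5],[-1,222,0,0,0,1.81,5],[-2,238,0,0,0,1.94,5],[-2,254,0,0,0,2.07,5],[-2,268,1,0,0,2.2,5],[-2,280,2,0,0,2.3,5],[-2,290,2,0.002,0.004,2.36,5],[-2,290,2,0.002,0.004,2.36,5]]]';python3 -c "
from h import *
look(); hk(1,-16,187.8)"
```

```text
t: 43.35
ee_pos: [525.8, -10.1, 302.8]
orientation: [-2.941, -1.093, 0.006]
ft_force: [-1.0, 0.2, -1.6]
width: 11.5
grasp_force: 30.0
tray [ 464.2 -319.8   15. ] a -0.14 [np.float64(200.0), np.float64(191.0), np.float64(204.0), np.float64(191.0)]
tray level max [153. 157. 182.]
 insert? [ 497. -277.] in tray [29. 43.] 37
 insert? [ 494. -355.] in tray [ 36. -34.] 49
(38, 38) [ 505. -284.] (38, -38) [ 495. -359.] (-38, 38) [ 430. -273.] (-38, -38) [ 420. -349.] to [527.06 -11.37 187.8   -0.86] d [  0.7   1.8 115.2] turn [-0.004  0.002  0.002] | q6 [-0.04  0.21  1.78  0.    1.15  0.81] t 43.4 w 11.9 p [525.9 -10.7 303. ] cur -0.858
```

```bash
python3 -m inch '[[[0.5,1,5,-0.004,0.002,0,5],[0.7,1.8,15,-0.004,0.002,0,5],[0.7,1.8,30,-0.004,0.002,0,5],[0.7,1.8,45,-0.004,0.002,0,5],[0.7,1.8,60,-0.004,0.002,0,5],[0.7,1.8,70,-0.004,0.002,0,5],[0.7,1.8,80,-0.004,0.002,0,5],[0.7,1.8,90,-0.004,0.002,0,5],[0.7,1.8,100,-0.004,0.002,0,5],[0.7,1.8,108,-0.004,0.002,0,5],[0.7,1.8,113,-0.004,0.002,0,5],[0.7,1.8,115,-0.004,0.002,0,5],[0.7,1.8,115,-0.004,0.002,0,5],[0.7,1.8,115,-0.004,0.002,0,5]]]';python3 -c "
from h import *
hk(1,-5,187.8)"
```

```text
t: 44.8
ee_pos: [528.1, -11.6, 189.3]
orientation: [2.945, 1.093, 0.003]
ft_force: [-0.2, -0.5, -1.1]
width: 11.6
grasp_force: 30.0
to [534.24 -19.71 187.8   -0.86] d [-0.6 10.1  1.5] turn [ 0.001 -0.002  0.   ] | q6 [-0.04  0.35  1.89  0.    0.9   0.81] t 44.8 w 11.6 p [528.1 -11.6 189.3] cur -0.86
```

```bash
python3 -m inch '[[[0,0,1,0,0,0,5],[0,2,1.5,0,0,0,5],[0,4,1.5,0,0,0,5],[-0.5,6,1.5,0,0,0,5],[-0.5,8,1.5,0,0,0,5],[-0.5,10,1.5,0,0,0,5],[-0.5,10,1.5,0,0,0,5],[-0.5,10,1.5,0,0,0,5]]]';python3 -m inch '[[[0,0,-4,0,0,0,5],[0,0,-8,0,0,0,5],[0,0,-12,0,0,0,5],[0,0,-16,0,0,0,5],[0,0,-20,0,0,0,5],[0,0,-20,0,0,0,5],[0,0,-20,0,0,0,5],[0,0,-20,0,0,0,5]]]'
```

```text
t: 45.6
ee_pos: [534.0, -19.6, 187.4]
orientation: [2.945, 1.093, 0.002]
ft_force: [-0.3, 0.0, -1.4]
width: 11.7
grasp_force: 30.0
t: 46.4
ee_pos: [533.8, -19.5, 207.3]
orientation: [2.945, 1.093, 0.002]
ft_force: [0.6, -0.3, -1.8]
width: 11.4
grasp_force: 30.0
```

```bash
python3 -m inch '[[[0,0,-8,0,0,0,5],[0,0,-17,0,0,0,5],[0,0,-27,0,0,0,5],[0,0,-37,0,0,0,5],[0,0,-47,0,0,0,5],[0,0,-57,0,0,0,5],[0,0,-67,0,0,0,5],[0,0,-77,0,0,0,5],[0,0,-87,0,0,0,5],[0,0,-97,0,0,0,5],[0,0,-107,0,0,0,5],[0,0,-117,0,0,0,5],[0,0,-125,0,0,0,5],[0,0,-132,0,0,0,5],[0,0,-137,0,0,0,5],[0,0,-137,0,0,0,5],[0,0,-137,0,0,0,5],[0,0,-137,0,0,0,5]]]'
python3 - <<'E'
from h import *
F=[]
for i in range(6): shot('scene'); F.append(status.get_obs()['ft_force'][2])
print('Fz',np.mean(F)); c,a=look()
s=slot(c,a,-38,-38)-5*np.array([np.cos(.86),-np.sin(.86)]); go(s[0],s[1],300,-0.86,6.283)
E
```

```text
t: 48.2
ee_pos: [533.5, -19.6, 344.0]
orientation: [-2.945, -1.093, -0.001]
ft_force: [0.7, -0.1, -1.3]
width: 11.6
grasp_force: 30.0
Fz -2.267598710928932
tray [ 464.5 -316.4   15. ] a -0.13 [np.float64(193.0), np.float64(192.0), np.float64(197.0), np.float64(192.0)]
tray level max [153. 158. 182.]
 insert? [ 497. -277.] in tray [30. 40.] 37
 insert? [ 493. -354.] in tray [ 35. -37.] 46
(38, 38) [ 505. -280.] (38, -38) [ 496. -355.] (-38, 38) [ 430. -270.] (-38, -38) [ 420. -346.] to [ 417.16 -341.93  300.     -0.86] d [-298.7  168.2   44.1] turn [ 0.001 -0.001 -0.   ] | q6 [-0.06  0.18  1.72  0.    1.24  0.8 ] t 48.55 w 11.9 p [533.7 -19.6 344.3] cur -0.86
```

```bash
python3 -m inch '[[[-4,2,0,0,0,0,5],[-12,7,0,0,0,0,5],[-23,13,0,0,0,0,5],[-37,21,0,0,0,0,5],[-53,30,0,0,0,0,5],[-69,39,0,0,0,0,5],[-85,48,0,0,0,0,5],[-101,57,0,0,0,0,5],[-117,66,0,0,0,0,5],[-133,75,0,0,0,0,5],[-149,84,0,0,0,0,5],[-165,93,5,0,0,0,5],[-181,102,10,0,0,0,5],[-197,111,15,0,0,0,5],[-213,120,20,0,0,0,5],[-229,129,25,0,0,0,5],[-244,137,30,0,0,0,5],[-258,145,35,0,0,0,5],[-271,152,40,0,0,0,5],[-282,159,44,0,0,0,5]]]';python3 -m inch '[[[-9,5,5,0,0,0,5],[-14,8,10,0,0,0,5],[-16,9,18,0,0,0,5],[-17,9,28,0,0,0,5],[-17,9,40,0,0,0,5],[-17,9,52,0,0,0,5],[-17,9,64,0,0,0,5],[-17,9,76,0,0,0,5],[-17,9,86,0,0,0,5],[-17,9,94,0,0,0,5],[-17,9,100,0,0,0,5],[-17,9,100,0,0,0,5],[-17,9,100,0,0,0,5]]]';python3 -c "
from h import *
go(417.2,-342,174,-.86,6.283)"
```

```text
t: 50.55
ee_pos: [423.1, -325.2, 299.8]
orientation: [2.946, 1.092, 0.002]
ft_force: [1.0, -0.1, -1.6]
width: 11.9
grasp_force: 30.0
t: 51.85
ee_pos: [417.1, -342.1, 200.3]
orientation: [2.945, 1.093, 0.002]
ft_force: [0.8, -0.0, -0.7]
width: 11.7
grasp_force: 30.0
to [ 417.2  -342.    174.     -0.86] d [ 0.1 -0.  26.3] turn [ 0.001 -0.001 -0.   ] | q6 [-0.71  0.35  1.85  0.    0.94  0.15] t 51.85 w 11.7 p [ 417.1 -342.1  200.3] cur -0.86
```

```bash
python3 -m inch '[[[0,0,3,0,0,0,5],[0,0,6,0,0,0,5],[0,0,9,0,0,0,5],[0,0,11,0,0,0,5],[0,0,13,0,0,0,5],[0,0,15,0,0,0,5],[0,0,17,0,0,0,5],[0,0,20,0,0,0,5],[0,0,23,0,0,0,5],[0,0,26,0,0,0,5],[0,0,26,0,0,0,5],[0,0,26,0,0,0,5]]]';python3 -m inch '[[[0,-2,0,0,0,0,5],[0,-5,0,0,0,0,5],[0,-8,0,0,0,0,5],[0,-11,0,0,0,0,5],[0,-14,0,0,0,0,5],[0,-14,0,0,0,0,5],[0,-14,-5,0,0,0,5],[0,-14,-10,0,0,0,5]]]';python3 -m inch '[[[0,0,-10,0,0,0,5],[0,0,-25,0,0,0,5],[0,0,-45,0,0,0,5],[0,0,-70,0,0,0,5],[0,0,-95,0,0,0,5],[0,0,-115,0,0,0,5],[0,0,-122,0,0,0,5],[0,0,-122,0,0,0,5]]]';python3 -c "
from h import *
hk(2,-16,305)"
```

```text
t: 53.05
ee_pos: [417.0, -341.9, 174.1]
orientation: [2.945, 1.093, 0.002]
ft_force: [-0.3, 0.6, -0.5]
width: 12.2
grasp_force: 30.0
t: 53.85
ee_pos: [407.9, -331.4, 184.5]
orientation: [2.945, 1.093, 0.002]
ft_force: [-0.6, -0.4, -0.2]
width: 11.9
grasp_force: 30.0
t: 54.65
ee_pos: [408.1, -331.7, 307.5]
orientation: [2.943, 1.092, 0.004]
ft_force: [0.5, 1.3, -1.1]
width: 11.4
grasp_force: 30.0
to [523.06  54.06 305.    -0.68] d [ 338.8 -217.4    2.3] turn [ 0.003 -0.001 -0.18 ] | q6 [-0.71  0.2   1.78  0.    1.15  0.15] t 54.65 w 11.4 p [ 408.1 -331.7  307.5] cur -0.86
```

```bash
python3 -m inch '[[[12,-8,0,0,0,0,5],[30,-19,0,0,0,-0.01,5],[49,-31,0,0,0,-0.02,5],[68,-44,0,0,0,-0.03,5],[87,-56,0,0,0,-0.04,5],[106,-68,0,0,0,-0.05,5],[125,-80,0,0,0,-0.06,5],[144,-92,0,0,0,-0.07,5],[163,-105,0,0,0,-0.08,5],[182,-117,0,0,0,-0.09,5],[201,-129,0,0,0,-0.1,5],[220,-141,0,0,0,-0.11,5],[239,-153,0,0,0,-0.12,5],[258,-166,0,0,0,-0.13,5],[277,-178,0,0,0,-0.14,5],[296,-190,0,0,0,-0.15,5],[315,-202,1,0,0,-0.16,5],[330,-212,2,0,0,-0.17,5],[339,-217,2,0.003,0,-0.18,5],[339,-217,2,0.003,0,-0.18,5]]]';python3 -c "
from h import *
im=shot('top');look(im); hk(2,-16,187.8)
cv2.imwrite('pics/c10.png',cv2.resize(im['frame'][195:290,360:445,::-1],None,fx=5,fy=5,interpolation=2))"
```

```text
t: 56.65
ee_pos: [522.6, 55.5, 303.5]
orientation: [-2.831, -1.355, 0.002]
ft_force: [-0.7, 0.5, -0.6]
width: 11.6
grasp_force: 30.0
tray [ 464.2 -319.8   15. ] a -0.14 [np.float64(200.0), np.float64(190.0), np.float64(204.0), np.float64(191.0)]
tray level max [154. 159. 183.]
 insert? [ 496. -278.] in tray [28. 43.] 46
 insert? [ 494. -355.] in tray [ 36. -34.] 49
 insert? [ 426. -337.] in tray [-33. -26.] 37
(38, 38) [ 505. -284.] (38, -38) [ 495. -359.] (-38, 38) [ 430. -273.] (-38, -38) [ 420. -349.] to [523.06  54.06 187.8   -0.68] d [ -0.2   1.3 115.8] turn [-0.003 -0.     0.001] | q6 [0.08 0.21 1.79 0.   1.15 0.76] t 56.7 w 11.8 p [522.5  54.7 303.6] cur -0.679
```

View pics/c10.png

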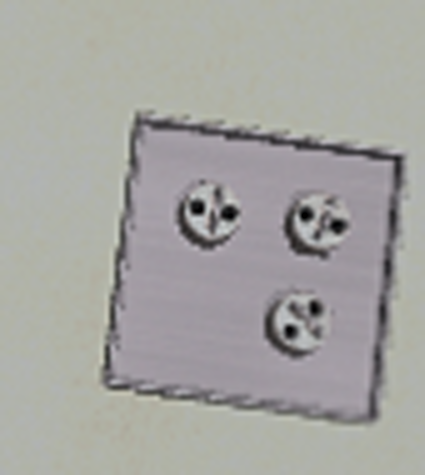

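Three inserts stand upright in the tray, and the lower-left area at about (185,310) is free. Now insert 2.

```bash
python3 -m inch '[[[0,1,5,-0.003,0,0,5],[-0.2,1.3,15,-0.003,0,0,5],[-0.2,1.3,30,-0.003,0,0,5],[-0.2,1.3,45,-0.003,0,0,5],[-0.2,1.3,60,-0.003,0,0,5],[-0.2,1.3,70,-0.003,0,0,5],[-0.2,1.3,80,-0.003,0,0,5],[-0.2,1.3,90,-0.003,0,0,5],[-0.2,1.3,100,-0.003,0,0,5],[-0.2,1.3,108,-0.003,0,0,5],[-0.2,1.3,113,-0.003,0,0,5],[-0.2,1.3,116,-0.003,0,0,5],[-0.2,1.3,116,-0.003,0,0,5],[-0.2,1.3,116,-0.003,0,0,5]]]';python3 -c "
from h import *
hk(2,-5,187.8)"
```

```text
t: 58.1
ee_pos: [524.0, 53.6, 188.7]
orientation: [2.835, 1.353, 0.003]
ft_force: [-0.2, -0.2, -0.4]
width: 11.6
grasp_force: 30.0
to [531.61  47.14 187.8   -0.68] d [-0.3 10.   0.9] turn [ 0.001 -0.002  0.   ] | q6 [0.08 0.35 1.89 0.   0.9  0.76] t 58.1 w 11.6 p [524.   53.6 188.7] cur -0.68
```

```bash
python3 -m inch '[[[0,0,1,0,0,0,5],[0,2,1,0,0,0,5],[0,4,1,0,0,0,5],[0,6,1,0,0,0,5],[0,8,1,0,0,0,5],[0,10,1,0,0,0,5],[0,10,1,0,0,0,5],[0,10,1,0,0,0,5]]]';python3 -m inch '[[[0,0,-4,0,0,0,5],[0,0,-8,0,0,0,5],[0,0,-12,0,0,0,5],[0,0,-16,0,0,0,5],[0,0,-20,0,0,0,5],[0,0,-20,0,0,0,5],[0,0,-20,0,0,0,5],[0,0,-20,0,0,0,5]]]'; python3 -m inch '[[[0,0,-8,0,0,0,5],[0,0,-17,0,0,0,5],[0,0,-27,0,0,0,5],[0,0,-37,0,0,0,5],[0,0,-47,0,0,0,5],[0,0,-57,0,0,0,5],[0,0,-67,0,0,0,5],[0,0,-77,0,0,0,5],[0,0,-87,0,0,0,5],[0,0,-97,0,0,0,5],[0,0,-107,0,0,0,5],[0,0,-117,0,0,0,5],[0,0,-125,0,0,0,5],[0,0,-132,0,0,0,5],[0,0,-137,0,0,0,5],[0,0,-137,0,0,0,5],[0,0,-137,0,0,0,5],[0,0,-137,0,0,0,5]]]'
python3 - <<'E'
from h import *
F=[]
for i in range(6): shot('scene'); F.append(status.get_obs()['ft_force'][2])
print('Fz',np.mean(F)); c,a=look()
s=slot(c,a,-36,36)-5*np.array([np.cos(.68),-np.sin(.68)]); go(s[0],s[1],300,-0.68,6.283)
E
```

```text
t: 58.9
ee_pos: [531.6, 47.2, 187.4]
orientation: [2.835, 1.353, 0.002]
ft_force: [-1.0, -0.3, -1.1]
width: 11.7
grasp_force: 30.0
t: 59.7
ee_pos: [531.4, 47.3, 207.2]
orientation: [2.835, 1.353, 0.002]
ft_force: [-0.0, 0.6, -1.6]
width: 11.7
grasp_force: 30.0
t: 61.5
ee_pos: [531.1, 47.2, 344.0]
orientation: [-2.835, -1.353, -0.001]
ft_force: [-0.4, -0.4, -1.9]
width: 12.1
grasp_force: 30.0
Fz -2.600954463106502
tray [ 464.8 -316.5   15. ] a -0.12 [np.float64(191.0), np.float64(193.0), np.float64(195.0), np.float64(193.0)]
tray level max [154. 159. 182.]
 insert? [ 497. -277.] in tray [30. 39.] 37
 insert? [ 494. -355.] in tray [ 35. -38.] 49
 insert? [ 426. -337.] in tray [-34. -28.] 37
(38, 38) [ 505. -280.] (38, -38) [ 496. -355.] (-38, 38) [ 430. -271.] (-38, -38) [ 421. -346.] to [ 427.78 -269.76  300.     -0.68] d [-311.6  118.8   44. ] turn [ 0.001 -0.001  0.   ] | q6 [0.07 0.18 1.73 0.   1.24 0.75] t 61.85 w 11.8 p [531.3  47.2 344.3] cur -0.68
```

```bash
python3 -m inch '[[[-4,2,0,0,0,0,5],[-12,5,0,0,0,0,5],[-24,9,0,0,0,0,5],[-39,15,0,0,0,0,5],[-55,21,0,0,0,0,5],[-72,27,0,0,0,0,5],[-89,34,0,0,0,0,5],[-106,40,0,0,0,0,5],[-123,47,0,0,0,0,5],[-140,53,0,0,0,0,5],[-157,60,0,0,0,0,5],[-174,66,5,0,0,0,5],[-191,73,10,0,0,0,5],[-208,79,15,0,0,0,5],[-225,86,20,0,0,0,5],[-241,92,25,0,0,0,5],[-257,98,30,0,0,0,5],[-271,103,35,0,0,0,5],[-284,108,40,0,0,0,5],[-295,113,44,0,0,0,5]]]';python3 -m inch '[[[-9,3,5,0,0,0,5],[-14,5,10,0,0,0,5],[-16,6,18,0,0,0,5],[-17,6,28,0,0,0,5],[-17,6,40,0,0,0,5],[-17,6,52,0,0,0,5],[-17,6,64,0,0,0,5],[-17,6,76,0,0,0,5],[-17,6,86,0,0,0,5],[-17,6,94,0,0,0,5],[-17,6,100,0,0,0,5],[-17,6,100,0,0,0,5],[-17,6,100,0,0,0,5]]]';python3 -c "
from h import *
go(427.8,-269.8,174,-.68,6.283)"
```

```text
t: 63.85
ee_pos: [433.1, -254.4, 299.8]
orientation: [2.835, 1.352, 0.002]
ft_force: [0.0, -0.6, -2.8]
width: 12.1
grasp_force: 30.0
t: 65.15
ee_pos: [428.0, -270.3, 200.3]
orientation: [2.835, 1.353, 0.003]
ft_force: [0.6, 0.1, -2.6]
width: 11.8
grasp_force: 30.0
to [ 427.8  -269.8   174.     -0.68] d [ 0.2 -0.5 26.3] turn [ 0.001 -0.001 -0.   ] | q6 [-0.59  0.31  1.92  0.    0.91  0.09] t 65.15 w 11.8 p [ 428.  -270.3  200.3] cur -0.68
```

```bash
python3 -m inch '[[[0,0,3,0,0,0,5],[0,0,6,0,0,0,5],[0,0,9,0,0,0,5],[0,0,11,0,0,0,5],[0,0,13,0,0,0,5],[0,0,15,0,0,0,5],[0,0,17,0,0,0,5],[0,0,20,0,0,0,5],[0,0,23,0,0,0,5],[0,0,26,0,0,0,5],[0,0,26,0,0,0,5],[0,0,26,0,0,0,5]]]';python3 -m inch '[[[0,-2,0,0,0,0,5],[0,-5,0,0,0,0,5],[0,-8,0,0,0,0,5],[0,-11,0,0,0,0,5],[0,-14,0,0,0,0,5],[0,-14,0,0,0,0,5],[0,-14,-5,0,0,0,5],[0,-14,-10,0,0,0,5]]]';python3 -m inch '[[[0,0,-10,0,0,0,5],[0,0,-25,0,0,0,5],[0,0,-45,0,0,0,5],[0,0,-70,0,0,0,5],[0,0,-95,0,0,0,5],[0,0,-115,0,0,0,5],[0,0,-122,0,0,0,5],[0,0,-122,0,0,0,5]]]';python3 -c "
from h import *
go(494.3,322.9,303,1.81,6.283)"
```

```text
t: 66.35
ee_pos: [427.9, -270.1, 174.0]
orientation: [2.835, 1.353, 0.002]
ft_force: [0.1, 0.1, -1.6]
width: 12.3
grasp_force: 30.0
t: 67.15
ee_pos: [417.1, -261.4, 184.5]
orientation: [2.835, 1.353, 0.003]
ft_force: [0.1, -0.4, -0.8]
width: 11.8
grasp_force: 30.0
t: 67.95
ee_pos: [417.3, -261.7, 307.4]
orientation: [2.833, 1.352, 0.005]
ft_force: [0.4, 0.1, -0.9]
width: 11.6
grasp_force: 30.0
to [494.3  322.9  303.     1.81] d [ 503.  -307.7    4.1] turn [ 0.003  0.004 -2.49 ] | q6 [-0.59  0.15  1.85  0.    1.14  0.09] t 67.95 w 11.6 p [ 417.3 -261.7  307.4] cur -0.68
```

```bash
python3 -m inch '[[[15,-9,0,0,0,0.03,5],[40,-25,0,0,0,0.06,5],[68,-42,0,0,0,0.09,5],[97,-59,0,0,0,0.12,5],[126,-77,0,0,0,0.16,5],[155,-95,0,0,0,0.2,5],[184,-113,0,0,0,0.24,5],[213,-130,0,0,0,0.28,5],[242,-148,0,0,0,0.32,5],[271,-166,0,0,0,0.36,5],[300,-184,0,0,0,0.4,5],[329,-201,0,0,0,0.44,5],[358,-219,0,0,0,0.48,5],[387,-237,0,0,0,0.52,5],[415,-254,0,0,0,0.56,5],[442,-270,1,0,0,0.6,5],[467,-286,2,0,0,0.63,5],[487,-298,4,0,0,0.652,5],[503,-308,4,0.003,0.004,0.652,5],[503,-308,4,0.003,0.004,0.652,5]]]';python3 -c "
from h import *
im=shot('top');look(im)
go(494.3,322.9,150,1.807)
cv2.imwrite('pics/c11.png',cv2.resize(im['frame'][180:290,285:445,::-1],None,fx=5,fy=5,interpolation=2))"
```

```text
t: 69.95
ee_pos: [493.4, 324.9, 301.3]
orientation: [-3.114, -0.377, -0.004]
ft_force: [-0.5, 0.4, -1.0]
width: 11.7
grasp_force: 30.0
tray [ 464.2 -319.4   15. ] a -0.14 [np.float64(200.0), np.float64(191.0), np.float64(204.0), np.float64(191.0)]
tray level max [156. 163. 188.]
 insert? [ 499. -280.] in tray [31. 41.] 56
 insert? [ 494. -355.] in tray [ 36. -34.] 49
 insert? [ 436. -268.] in tray [-33.  44.] 74
 insert? [ 426. -337.] in tray [-33. -26.] 39
(38, 38) [ 505. -283.] (38, -38) [ 495. -359.] (-38, 38) [ 430. -273.] (-38, -38) [ 420. -348.] to [494.3  322.9  150.    -1.33] d [  0.4   1.6 151.5] turn [-0.004 -0.003  0.004] | q6 [0.56 0.31 1.66 0.   1.17 1.89] t 70.0 w 11.5 p [493.2 323.7 301.5] cur -1.33
```

View pics/c11.png

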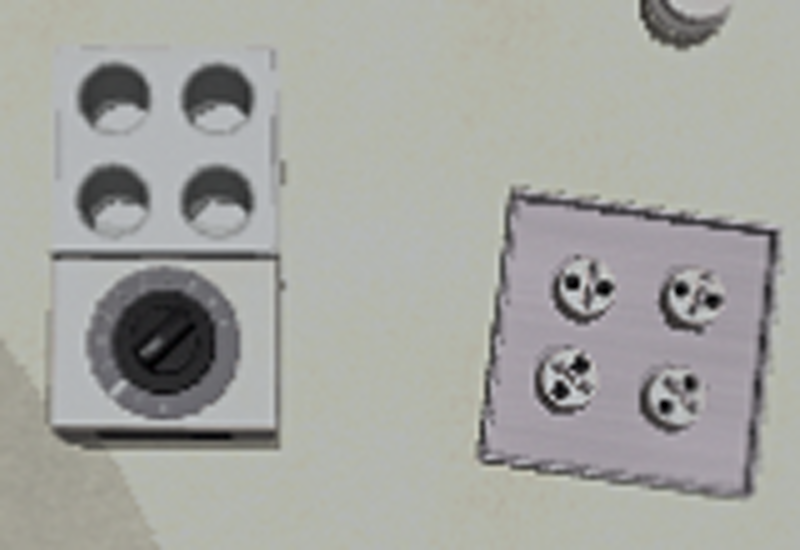

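All four inserts stand upright in the tray, the bores are empty and the dial is on its mark. Now I'll hang the hook.

```bash
python3 -m inch '[[[0,1,10,-0.004,-0.003,0,5],[0.4,1.6,25,-0.004,-0.003,0.004,5],[0.4,1.6,45,-0.004,-0.003,0.004,5],[0.4,1.6,65,-0.004,-0.003,0.004,5],[0.4,1.6,85,-0.004,-0.003,0.004,5],[0.4,1.6,105,-0.004,-0.003,0.004,5],[0.4,1.6,120,-0.004,-0.003,0.004,5],[0.4,1.6,132,-0.004,-0.003,0.004,5],[0.4,1.6,142,-0.004,-0.003,0.004,5],[0.4,1.6,149,-0.004,-0.003,0.004,5],[0.4,1.6,151,-0.004,-0.003,0.004,5],[0.4,1.6,151,-0.004,-0.003,0.004,5],[0.4,1.6,151,-0.004,-0.003,0.004,5]]]';python3 -c "
from h import *
go(494.3,322.9,138,1.807)"
```

```text
t: 71.3
ee_pos: [495.2, 323.0, 152.1]
orientation: [-3.119, -0.368, -0.004]
ft_force: [0.0, 0.6, -0.2]
width: 11.5
grasp_force: 30.0
to [494.3  322.9  138.    -1.33] d [-1.  -0.2 14.1] turn [-0.001 -0.002 -0.001] | q6 [ 0.56  0.49  1.77 -0.    0.88  1.89] t 71.3 w 11.5 p [495.2 323.  152.1] cur -1.336
```

```bash
python3 -m inch '[[[-1,0,3,0,0,0,5],[-1,0,6,0,0,0,5],[-1,0,9,0,0,0,5],[-1,0,11,0,0,0,5],[-1,0,13,0,0,0,5],[-1,0,14,0,0,0,5],[-1,0,14,0,0,0,5],[-1,0,14,0,0,0,5]]]'
```

```text
t: 72.1
ee_pos: [493.9, 322.5, 137.8]
orientation: [-3.12, -0.368, -0.002]
ft_force: [-1.8, -0.3, 4.0]
width: 11.7
grasp_force: 30.0
```

```bash
python3 -m inch '[[[0,0,0,0,0,0,20],[0,0,0,0,0,0,30],[0,0,0,0,0,0,50],[0,0,0,0,0,0,60],[0,0,0,0,0,0,60],[0,0,0,0,0,0,60],[0,0,0,0,0,0,60],[0,0,0,0,0,0,60],[0,0,-5,0,0,0,60],[0,0,-12,0,0,0,60],[0,0,-25,0,0,0,60],[0,0,-45,0,0,0,60],[0,0,-70,0,0,0,60],[0,0,-95,0,0,0,60],[0,0,-120,0,0,0,60],[0,0,-140,0,0,0,60],[0,0,-140,0,0,0,60]]]'; python3 -c "
from h import *
go(320,150,280,None)"
```

```text
t: 73.8
ee_pos: [495.3, 323.4, 281.7]
orientation: [-3.117, -0.368, -0.012]
ft_force: [0.3, 0.3, -0.8]
width: 52.6
grasp_force: 0.0
to [320.   150.   280.    -1.34] d [-210.8  127.8   -0.3] turn [-0.002 -0.008 -0.   ] | q6 [ 0.56  0.33  1.68 -0.    1.13  1.89] t 73.8 w 52.6 p [495.3 323.4 281.7] cur -1.336
```

```bash
python3 -c "
from h import *
s=shot('scene');t=shot('top');look(t)
b=cv2.resize(s['frame'][110:180,300:370,::-1],None,fx=6,fy=6,interpolation=2)
a=cv2.resize(t['frame'][205:260,205:265,::-1],None,fx=6,fy=6,interpolation=2)
O=np.zeros((420,790,3),np.uint8);O[:,:420]=np.clip(b*2.,0,255);O[:330,425:785]=a
cv2.imwrite('pics/c12.png',O)"
```

```text
tray [ 464.7 -315.9   15. ] a -0.14 [np.float64(191.0), np.float64(191.0), np.float64(195.0), np.float64(191.0)]
tray level max [157. 163. 188.]
 insert? [ 499. -279.] in tray [31. 37.] 58
 insert? [ 494. -355.] in tray [ 36. -38.] 50
 insert? [ 436. -268.] in tray [-32.  40.] 75
 insert? [ 426. -337.] in tray [-34. -30.] 39
(38, 38) [ 506. -280.] (38, -38) [ 496. -355.] (-38, 38) [ 431. -269.] (-38, -38) [ 420. -345.]
```

View pics/c12.png

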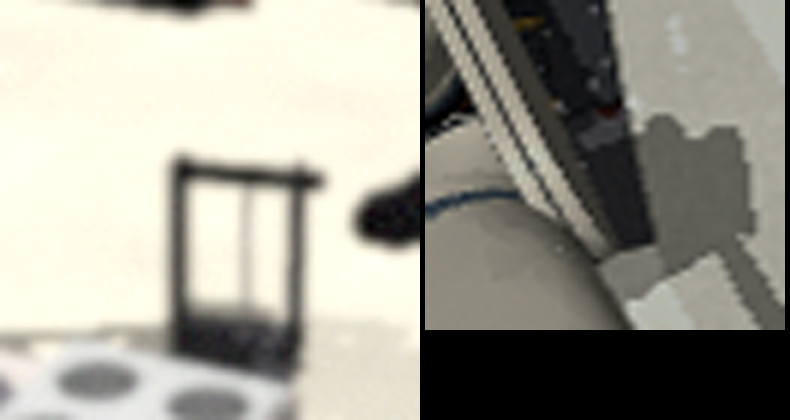

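The bar lies level across both posts, with the shank at 247 against the posts' midpoint at 239, about 5 mm off centre. That is within tolerance, so I'm handing in.

```bash
python3 -c "
from h import *
print(ctrl.close_job())"
```

```text
the job is handed in; nothing more can be done
None
```

The job is handed in (no verdict came back): by the last images the dial is on standby, all four inserts stand upright in the tray, and the hook hangs level across its stand, about 5 mm off centre.

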